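# Roll the trim down over a crowned cover in a floating nest

## Robot

A 6-joint arm with a two-finger parallel gripper is mounted at the origin on the work surface. World frame = base frame: x ahead of the robot, y to its left, z up, the work surface at z = 0. Lengths are in m, angles in rad, forces in N, time in s.
With the tool pointing down it reaches from about 0.35 to 0.85 m from the base axis. Payload 8.1 kg.
Tool frame: the origin (TCP) lies on the centre line of the jaws, within the pads' length; the fingertips stand robot.tips_ahead ahead of it and the grasp point (between the pads) lies 6 mm ahead of it (robot.tips_ahead is the distance from the TCP to the fingertips, in m); z points along the fingers, y is the line along which they close (so a half turn about z gives the same grasp; the last joint's range is limited). The gripper opens to 93 mm and grips with 3 to 60 N. Pads are 15 mm wide; open, the fingers measure 128 mm over their backs; the gripper's body (75 mm by 188 mm) begins 65 mm behind the grasp point.
Start: joints at [-1.256, 0.13, 1.488, -0, 1.523, -0.085], TCP at [0.234, -0.553, 0.244] pointing down, gripper open.
Joint ranges: [-2.96, 2.96], [-0.89, 2.26], [0.02, 2.5], [-1.34, 4.48], [0, 2.73], [-2.66, 2.66]. Speed limits (rad/s): [2.39, 2.39, 2.79, 3.14, 3.14, 3.14].

## Interface

Orientations are given as a rotation vector (axis times angle).
In Python, from plant import robot gives the robot as it stands.
- The arm moves only by the tool apply_moves, never from a script. Its arguments are lists of equal length, an entry for each row: "delta_pos": the shift along the tool's x, y, z in cm, a list of three; "twist": the turn about the tool's z in rad. A call has 1 to 8 rows; each row shifts and turns the commanded pose from where the row before left it, along the tool's axes as they then stand; what a row does not reach is not made up. A row lasts 1/8 s, in which the tool goes at most 62.5 mm and 10.7 degrees, less where a joint would pass 70% of its speed; a pose out of reach is approached as far as the arm can. A call with a gripper value outside its range is refused whole. "gripper" is the finger opening in cm, from 0 to 9.3, set as the call begins (left out, the last holds). The fingers move at their own pace and stop on an object; "squeeze" is the grip in N (left out, the last holds). Time passes only in rows, so rows that do not move let the fingers close. It gives the time, the measured TCP pose, the force, the opening and the grip force at its end, in the units of the state.
- robot.read_state(): the state, without advancing time (a new reading comes with each control period).
- robot.read_camera(name): name is "side" or "top"; returns a dict with "frame" (480x640x3 uint8, red, green, blue), "vertical_fov" (degrees; the focal length in pixels is half the picture's height over the tangent of half this angle, whatever the lens; pixels are square), "cx", "cy" (the principal point, pixels), "R" (3x3) and "t" (3): a world point X has camera coordinates R X + t. Camera axes: x right, y down, z forward; pixel columns grow to the right and rows downward; lengths in m; the calibration is good to about 2 mm. A picture is of the moment at which its call begins. There is no depth.
- robot.close_job(): hands the job in; it is judged then, once.
The state is a dict: "t": time; "q": joint angles; "dq": joint speeds; "joint_torque": joint torques, N m; "tool_pos": TCP position; "orientation": TCP orientation; "force": force on the tool from outside, world axes, zero at the start; "wrist_torque": the same for the moment, N m; "opening": finger opening in m; "gripper_force": force on a finger pad.
Only numpy, scipy, OpenCV 4.12 (cv2) and the standard library are available. Lean on these libraries where they do the work, as an engineer would, in place of code of your own. Each camera call takes 0.05 s, during which the arm holds its last target. There are 200 camera calls.

## Task

Take the hand roller from its stand and roll down the black trim strip on the crowned cover: set the wheel gently on the flat at the strip's right-hand (-y) end, press with about 5 N and roll in unbroken contact to the top of the crown, stay there pressing for three seconds, then roll on to the flat at the left-hand (+y) end. The cover's nest slides freely on rails and runs away from the wheel on the slopes: never let it reach its end stops, never press hard, and leave the other things alone. Finish while holding the roller upright, still pressing about 5 N on the left-hand flat, with the nest at rest near its middle.

Things in the scene. Friction and masses are not known exactly. Their poses are not given: they have to be found in the camera images.
- tool: Hand roller, 0.21 kg, upright in its stand, flange on the stand's rim; lift 60 mm straight up to clear. Origin: lowest point of the wheel; z up along the handle. From the origin up: wheel in a fork, steel flange 66 (x) x 60 (y) mm at 48 to 56 mm, square wooden handle 24 x 24 mm at 56 to 131 mm (sides along x and y). It rolls along its y, either way round.
- tool_grip (a point): Point to grip on the handle's axis, 96 mm above the tool's origin (76 mm above the wheel's centre), 40 mm above the flange.
- roller (a point): Centre of the roller's wheel, 20 mm above the tool's origin. Its y in the cover frame is its place along the strip.
- wheel: The wheel itself: a white ball-shaped wheel of radius 20 mm, turning almost without friction on its axle (its own orientation turns as it rolls).
- stand: Small aluminium stand for the roller, base 90 x 80 mm, pocket rim 54 mm high, fixed to the bench. Origin: centre of its underside.
- fixture: Fixture fixed to the bench, base 170 (x) x 520 (y) mm; rails along its y. Origin: centre of its underside. Cover, platen and nest all have its orientation.
- nest (a joint): Slide (m) of the steel nest along the fixture's +y; 0 is the middle, where it rests. Sliding mass with platen and cover 5.8 kg nominal (really 4.7 to 7.2), soft centring springs 18 N/m, damping 3 N s/m, rail friction about 0.1 N: left alone it swings with a period near 3.6 s. Rubber end stops at +-0.12; keep it within +-0.105.
- platen (a joint): How far (m) the sprung platen that carries the cover is pressed down, 0 at rest, 0.035 at the bottom. Pressing force in N at rest = 1.5 + 220 x this value (nominal), so 0.016 is 5 N.
- cover: Grey cover, 64 (x) x 290 (y) mm, black trim strip 44 mm wide along its top. Origin: centre of its underside, 110 mm above the bench unpressed, above the fixture's origin when the nest is at 0; y along the strip. Top of the strip above the origin: 30 + 6 (1 + cos(pi y / 90)) mm for |y| under 90 mm (the crown), flat at 30 mm for |y| from 90 to 144.
- crown (a point): Top of the crown, on the cover, 42 mm above its origin. A press of F newtons at y pushes the nest along y with F x dh/dy (h: top height), away from a wheel that stands on a slope, up to about 1 N at 5 N. So with the wheel held still in the room near the crown the nest runs out from under it, time constant about 0.5 s: the wheel must keep following the moving cover.
- parts_tray: Clear open tray 120 x 160 x 45 mm with small pins, bystander.
- cleaner: White bottle, 60 mm diameter, 150 mm tall, bystander.
- estop: Yellow switch box 60 x 60 x 50 mm with a red mushroom button on top, 72 mm high in all, bystander.
There are look-alikes about, which are no part of the job. What is shaped like the tool but turquoise is not meant.

How it is judged:
By the outcome, as a careful person would: the job done as asked, in the order asked, and still so for the second after the job is handed in, while the arm keeps its last pose, push and grip.
It also fails if it takes over 72 s, if anything falls off the work surface, if the arm or the gripper's body presses on something with over 40 N, if the wrist force passes 120 N, or if a joint passes its speed limit or range.

## Working session

There is one attempt and no reset: what is moved stays moved. The work goes in short steps, Python scripts to look and compute and a tool call to move; the robot and the scene stay as the last step left them, time stands still between calls to the robot, and variables do not carry over. Pictures are saved under pics/ and viewed, at most 10 in all, crops included, and the job is handed in when it is done.

Besides the shell and the picture viewer there is one more tool, called by a JSON object that holds its "name" and its "arguments", one argument or row to a line. apply_moves: Moves the arm, as the interface text tells. Its arguments: {"type":"object","properties":{"delta_pos":{"type":"array"},"twist":{"type":"array"},"gripper":{"type":"number"},"squeeze":{"type":"number"}},"required":["delta_pos","twist"]}

```bash
ls; mkdir -p pics; python3 - <<'E'
from plant import robot
import cv2,numpy as np
print(robot.read_state(), robot.tips_ahead)
for n in("side","top"):
    c=robot.read_camera(n); cv2.imwrite(f"pics/{n}0.png",c["frame"][:,:,::-1])
    print(n,{k:(np.round(v,4).tolist()) for k,v in c.items() if k!="frame"})
E
```

```text
pics
{'t': 0.0, 'q': array([-1.25639983e+00,  1.31130616e-01,  1.48929406e+00, -1.58190738e-05,
        1.52303481e+00, -8.53981836e-02]), 'dq': array([ 1.03412087e-03,  9.07903272e-04, -2.08076913e-04,  6.48509816e-05,
        2.62445709e-04,  3.58596307e-04]), 'joint_torque': array([ 2.90943826e-04, -5.59846044e+01, -4.91755557e+01,  7.66564650e-02,
        3.55756888e-02, -1.40919219e-04]), 'tool_pos': array([ 0.2333853 , -0.55215892,  0.24259757]), 'orientation': array([-3.07721785e+00, -6.23455297e-01,  3.59469956e-04]), 'force': array([-0.32905359,  0.58755275,  0.60610556]), 'wrist_torque': array([0.01477306, 0.05532826, 0.02362785]), 'gripper_force': 0.0, 'opening': 0.09277673687570039} 0.025
side {'vertical_fov': 47.8499, 'cx': 312.3909, 'cy': 238.0649, 'R': [[-0.9288, -0.3704, 0.0112], [-0.2318, 0.5571, -0.7974], [0.2891, -0.7432, -0.6034]], 't': [0.5173, 0.1778, 1.2651]}
top {'vertical_fov': 45.6694, 'cx': 311.7887, 'cy': 234.3027, 'R': [[-0.0133, -0.9999, 0.0067], [-0.999, 0.013, -0.0433], [0.0432, -0.0072, -0.999]], 't': [0.0319, 0.5346, 1.589]}
```

View pics/side0.png

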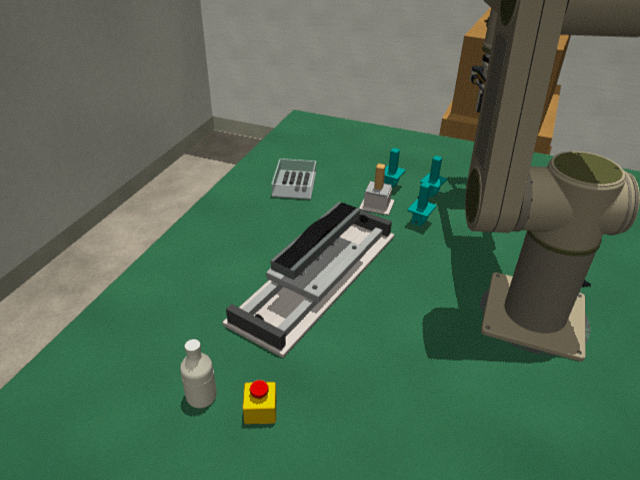

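View pics/top0.png

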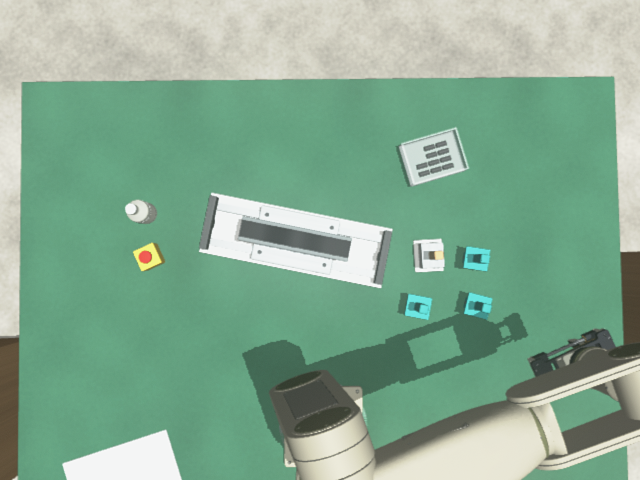

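Candidates for the roller: the wooden handle at top (437,256) / side (380,178). The turquoise look-alikes are at top (477,258), (478,305), (418,307) / side (394,165), (435,172), (425,200). By the description it's the wooden-handled one in the aluminium stand. I'll check it in a close crop and measure.

```bash
cat > h.py <<'E'
import numpy as np,cv2
from plant import robot
def K(c):
    f=240/np.tan(np.radians(c["vertical_fov"])/2); return f,c["cx"],c["cy"]
def ray(c,uv,z):
    f,cx,cy=K(c);R=np.array(c["R"]);t=np.array(c["t"])
    d=R.T@np.array([(uv[0]-cx)/f,(uv[1]-cy)/f,1]);o=-R.T@t
    return o+d*(z-o[2])/d[2]
def proj(c,X):
    f,cx,cy=K(c);p=np.array(c["R"])@X+c["t"];return np.array([f*p[0]/p[2]+cx,f*p[1]/p[2]+cy])
E
python3 - <<'E'
from h import *
T=robot.read_camera("top");S=robot.read_camera("side")
np.save("pics/T.npy",T,allow_pickle=True);np.save("pics/S.npy",S,allow_pickle=True)
a=cv2.resize(T["frame"][225:330,385:505],None,fx=3.3,fy=3.3,interpolation=2)
b=cv2.resize(S["frame"][140:230,350:450],None,fx=3.8,fy=3.8,interpolation=2)
h=max(a.shape[0],b.shape[0]);pad=lambda i:np.pad(i,((0,h-i.shape[0]),(0,0),(0,0)))
o1=np.hstack([pad(a),pad(b)])
cv2.imwrite("pics/crop1.png",o1[:,:,::-1])
f=cv2.resize(T["frame"][185:295,190:400],None,fx=3.7,fy=3.7,interpolation=2)
cv2.imwrite("pics/crop2.png",f[:,:,::-1])
for n,c in(("top",T),("side",S)):
    hsv=cv2.cvtColor(c["frame"],cv2.COLOR_RGB2HSV)
    m=cv2.inRange(hsv,(8,70,90),(28,230,255)); 
    k,l,s,ce=cv2.connectedComponentsWithStats(m)
    for i in range(1,k):
        if s[i][4]>15: print(n,s[i],ce[i].round(1),ray(c,ce[i],.137).round(4))
# fixture outline: non-green
hsv=cv2.cvtColor(T["frame"],cv2.COLOR_RGB2HSV)
g=cv2.inRange(hsv,(60,80,0),(85,255,255)); m=255-g; m[:90]=0
cs,_=cv2.findContours(m,cv2.RETR_EXTERNAL,cv2.CHAIN_APPROX_NONE)
for q in cs:
    if 400<cv2.contourArea(q)<30000:
        r=cv2.minAreaRect(q); print(cv2.contourArea(q),r,[ray(T,p,.0).round(3).tolist()[:2] for p in cv2.boxPoints(r)])
E
```

```text
top [143 243  21  28  96] [156.8 256.3] [0.478  0.4263 0.137 ]
top [138 250  14  14  40] [144.4 256.6] [0.4777 0.4582 0.137 ]
top [434 251   3   8  19] [434.9 254.6] [ 0.4729 -0.2921  0.137 ]
top [   0  343   18   70 1116] [  8.4 375.9] [0.178  0.8046 0.137 ]
top [   0  408   18   72 1138] [  8.3 445.1] [0.004  0.8032 0.137 ]
side [465   7  26  32 359] [479.3  26.8] [ 0.4021 -1.8074  0.137 ]
side [556  35  13  16 138] [561.6  41.8] [ 0.0209 -1.7213  0.137 ]
side [537  85  24  55 543] [550. 116.] [ 0.0348 -0.8466  0.137 ]
side [442 100  36  25 282] [458.  116.3] [ 0.3214 -0.721   0.137 ]
side [547 146   5   9  19] [549.2 150.1] [ 0.0264 -0.587   0.137 ]
side [374 163  11  27 196] [379.  175.8] [ 0.4568 -0.2417  0.137 ]
3839.0 ((121.10540771484375, 469.9675598144531), (53.082496643066406, 111.09092712402344), 72.89727020263672) [[-0.084, 0.731], [0.001, 0.437], [-0.139, 0.394], [-0.223, 0.687]]
482.5 ((417.23773193359375, 306.2320861816406), (25.247528076171875, 21.746047973632812), 10.619654655456543) [[0.306, -0.228], [0.366, -0.241], [0.352, -0.311], [0.292, -0.298]]
499.5 ((477.147
[... 553 characters left out ...]
88), (33.6702995300293, 31.285091400146484), 86.8201675415039) [[0.518, -0.258], [0.522, -0.347], [0.427, -0.35], [0.423, -0.262]]
593.5 ((141.0, 211.0), (24.0, 32.0), 90.0) [[0.642, 0.552], [0.641, 0.462], [0.573, 0.462], [0.574, 0.552]]
11470.5 ((295.30767822265625, 239.9615478515625), (188.0753631591797, 62.561038970947266), 11.309930801391602) [[0.489, 0.349], [0.662, 0.314], [0.551, -0.207], [0.378, -0.169]]
2753.0 ((433.103759765625, 156.38978576660156), (45.74951171875, 62.837459564208984), 73.53998565673828) [[0.792, -0.22], [0.841, -0.393], [0.715, -0.427], [0.666, -0.254]]
7538.0 ((11.0, 284.5), (389.0, 22.0), 90.0) [[0.958, 0.908], [0.958, 0.845], [-0.132, 0.836], [-0.131, 0.896]]
```

View pics/crop1.png

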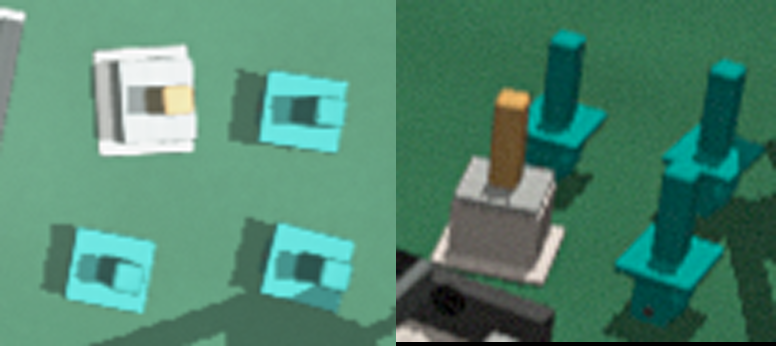

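View pics/crop2.png

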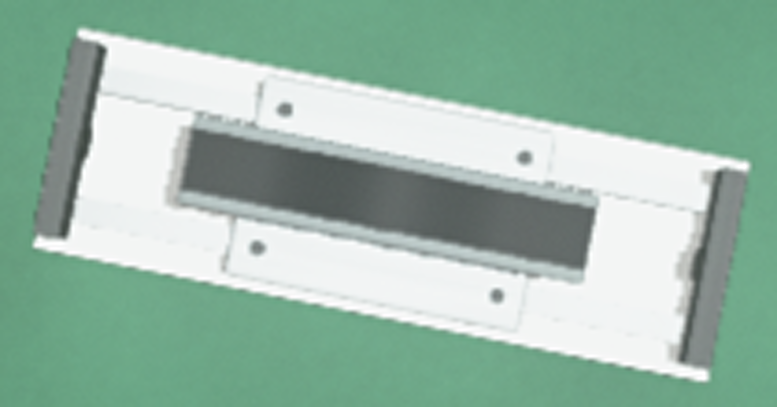

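The crops confirm it: the wooden handle sits in the white stand, with its top near top (439,255) and side (381,165). The others are turquoise. The strip's ends are at about top (237,229) and (352,247). Next I'll measure precisely.

```bash
python3 - <<'E'
from h import *
T=np.load("pics/T.npy",allow_pickle=True).item();S=np.load("pics/S.npy",allow_pickle=True).item()
def cr(c): return -np.array(c["R"]).T@c["t"]
print("cams",cr(T).round(3),cr(S).round(3))
F=T["frame"].astype(int)
# handle top-face in top view
sub=F[240:272,428:452]; m=(sub[:,:,0]-sub[:,:,2]>45)
v,u=np.nonzero(m); b=sub.sum(2)[m]; print("warm px",len(u),u.min()+428,u.max()+428,v.min()+240,v.max()+240)
br=m&(sub.sum(2)>480); v,u=np.nonzero(br); uv=(u.mean()+428,v.mean()+240); print("topface",len(u),uv,ray(T,uv,.137).round(4))
G=S["frame"].astype(int); sub=G[155:200,368:392]; m=(sub[:,:,0]-sub[:,:,2]>35)
v,u=np.nonzero(m);print("side warm",len(u),u.min()+368,u.max()+368,v.min()+155,v.max()+155)
br=m&(sub.sum(2)>360);v,u=np.nonzero(br); uv2=(u.mean()+368,v.mean()+155);print("sidetop",len(u),uv2,ray(S,uv2,.137).round(4))
for r in range(3,len(m),6):
    k=np.nonzero(m[r])[0]
    if len(k):print(r+155,k.min()+368,k.max()+368,sub[r,k].sum(1).tolist())
def lines(c,uv):
    o=cr(c);f,cx,cy=K(c);d=np.array(c["R"]).T@np.array([(uv[0]-cx)/f,(uv[1]-cy)/f,1]);return o,d/np.linalg.norm(d)
o1,d1=lines(T,uv);o2,d2=lines(S,uv2)
A=np.c_[d1,-d2];x=np.linalg.lstsq(A,o2-o1,rcond=None)[0];print("tri",(o1+x[0]*d1).round(4),(o2+x[1]*d2).round(4))
# strip
gray=F.sum(2)/3; sub=gray[215:265,225:365]; m=((sub<110)&(F[215:265,225:365,1]-F[215:265,225:365,0]<25)).astype(np.uint8)
k,l,s,ce=cv2.connectedComponentsWithStats(m);i=1+np.argmax(s[1:,4]);print(s[i])
cs,_=cv2.findContours((l==i).astype(np.uint8),0,1);r=cv2.minAreaRect(cs[0]);print(r)
for p in cv2.boxPoints(r): print((p+[225,215]).round(1),ray(T,p+[225,215],.14).round(4))
E
```

```text
cams [0.466 0.036 1.61 ] [0.156 1.033 0.899]
warm px 76 434 443 251 259
topface 70 (np.float64(438.6), np.float64(254.8)) [ 0.4722 -0.3016  0.137 ]
side warm 208 375 384 163 188
sidetop 31 (np.float64(380.35483870967744), np.float64(165.5483870967742)) [ 0.4693 -0.2983  0.137 ]
164 377 384 [346, 470, 481, 477, 427, 427, 406, 346]
170 376 383 [219, 221, 235, 230, 221, 219, 223, 201]
176 376 383 [220, 237, 220, 232, 223, 234, 227, 172]
182 375 382 [210, 214, 224, 219, 231, 236, 230, 201]
188 375 381 [236, 210, 225, 224, 222, 223, 253]
tri [ 0.4722 -0.3022  0.1344] [ 0.4703 -0.3027  0.1345]
[  15    5  110   37 1748]
((69.46153259277344, 23.192306518554688), (110.0211410522461, 16.277637481689453), 11.309932708740234)
[238.9 235.4] [0.529  0.2139 0.14  ]
[242.1 219.4] [0.5702 0.2053 0.14  ]
[350. 241.] [ 0.5108 -0.0726  0.14  ]
[346.8 257. ] [ 0.4697 -0.0637  0.14  ]
```

{"name": "apply_moves", "arguments": {
  "delta_pos": [
    [3.96, -1.73, 0],
    [3.96, -1.73, 0],
    [3.96, -1.73, 0],
    [3.96, -1.73, 0],
    [3.96, -1.73, 0],
    [3.96, -1.73, 0],
    [3.96, -1.73, 0],
    [3.96, -1.73, 0]
  ],
  "twist": [0, 0, 0, 0, 0, 0, 0, 0],
  "gripper": 7.0
}}

```text
t: 1.2
tool_pos: [0.4723, -0.3007, 0.2435]
orientation: [-3.079, -0.624, 0.0]
force: [0.9, -0.4, 0.5]
opening: 0.0701
gripper_force: 0.0
```

{"name": "apply_moves", "arguments": {
  "delta_pos": [
    [0, 0, 0],
    [0, 0, 0],
    [0, 0, 0],
    [0, 0, 0],
    [0, 0, 0],
    [0, 0, 0],
    [0, 0, 0],
    [0, 0, 0]
  ],
  "twist": [-0.154, -0.154, -0.154, -0.154, -0.154, -0.154, -0.154, -0.154]
}}

```text
t: 2.2
tool_pos: [0.4714, -0.3018, 0.2434]
orientation: [-2.147, -2.293, 0.0]
force: [0.3, 0.8, 0.2]
opening: 0.0702
gripper_force: 0.0
```

```bash
cat >> h.py <<'E'
from scipy.spatial.transform import Rotation as Rn
def goto(p,yaw):
    s=robot.read_state();M=Rn.from_rotvec(s["orientation"]).as_matrix()
    cy=np.degrees(np.arctan2(M[1,0],M[0,0]))
    print("t",s["t"],"pos",s["tool_pos"].round(4),"yaw",cy.round(2),"tilt",np.degrees(np.arccos(-M[2,2])).round(2),"F",s["force"].round(2),"open",s["opening"],s["gripper_force"])
    print("delta cm (tool)",(M.T@(np.array(p)-s["tool_pos"])*100).round(2),"twist",np.radians(cy-yaw).round(3))
E
python3 - <<'E'
from h import *
goto([.4712,-.301,.108],93.5)
T=robot.read_camera("top")
cv2.imwrite("pics/pre.png",cv2.resize(T["frame"][180:360,330:540],None,fx=3,fy=3,interpolation=2)[:,:,::-1])
E
```

```text
t 2.2 pos [ 0.4714 -0.3018  0.2434] yaw 93.79 tilt 0.03 F [0.28 0.84 0.18] open 0.07021383370329606 0.0
delta cm (tool) [ 8.000e-02 -1.000e-02  1.354e+01] twist 0.005
```

View pics/pre.png

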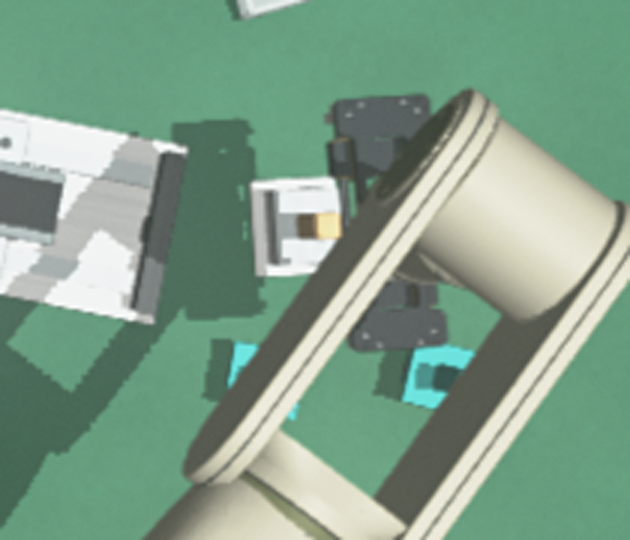

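The gripper straddles the handle line, and the handle (top (438,255)) is unchanged. Descending and closing.

{"name": "apply_moves", "arguments": {
  "delta_pos": [
    [0.08, 0, 2.5],
    [0, 0, 2.5],
    [0, 0, 2.5],
    [0, 0, 2.0],
    [0, 0, 1.5],
    [0, 0, 1.5],
    [0, 0, 1.0],
    [0, 0, 0]
  ],
  "twist": [0, 0, 0, 0, 0, 0, 0, 0]
}}

```text
t: 3.25
tool_pos: [0.4711, -0.3008, 0.1078]
orientation: [-2.152, -2.287, 0.0]
force: [-0.7, 0.2, 0.2]
opening: 0.0702
gripper_force: 0.0
```

{"name": "apply_moves", "arguments": {
  "delta_pos": [
    [0, 0, 0],
    [0, 0, 0],
    [0, 0, 0],
    [0, 0, 0],
    [0, 0, 0],
    [0, 0, 0],
    [0, 0, 0],
    [0, 0, 0]
  ],
  "twist": [0, 0, 0, 0, 0, 0, 0, 0],
  "gripper": 1.5,
  "squeeze": 40
}}

```text
t: 4.25
tool_pos: [0.4714, -0.3011, 0.1087]
orientation: [-2.153, -2.288, 0.0]
force: [-1.1, -0.4, 1.8]
opening: 0.024
gripper_force: 39.9
```

```bash
python3 - <<'E'
from h import *
goto([.4712,-.301,.108],93.5)
s=robot.read_state();print(s["wrist_torque"])
E
```

```text
t 4.25 pos [ 0.4714 -0.3011  0.1087] yaw 93.49 tilt 0.01 F [-1.12 -0.37  1.85] open 0.023994350134375952 39.942405223846436
delta cm (tool) [ 0.01 -0.02  0.07] twist -0.0
[-0.00429631  0.10439677 -0.02193135]
```

{"name": "apply_moves", "arguments": {
  "delta_pos": [
    [0, 0, -1.0],
    [0, 0, -2.0],
    [0, 0, -2.5],
    [0, 0, -2.5],
    [0, 0, -2.5],
    [0, 0, -2.5],
    [0, 0, -2.0],
    [0, 0, -1.5]
  ],
  "twist": [0, 0, 0, 0, 0, 0, 0, 0]
}}

```text
t: 5.25
tool_pos: [0.4717, -0.3013, 0.2756]
orientation: [2.152, 2.287, 0.0]
force: [0.2, 0.1, -1.9]
opening: 0.0237
gripper_force: 39.9
```

{"name": "apply_moves", "arguments": {
  "delta_pos": [
    [0, 0, 0],
    [0, 0, 0],
    [0, 0, 0],
    [0, 0, 0],
    [0, 0, 0],
    [0, 0, 0]
  ],
  "twist": [0.045, 0.045, 0.045, 0.045, 0.045, 0.046]
}}

```text
t: 6.0
tool_pos: [0.4713, -0.301, 0.2736]
orientation: [-2.443, -1.974, 0.0]
force: [-0.6, 0.2, -1.4]
opening: 0.0235
gripper_force: 39.9
```

```bash
python3 - <<'E'
from h import *
goto([.4958,-.0427,.273],77.94)
S=robot.read_camera("side")
cv2.imwrite("pics/lift.png",S["frame"][:,:,::-1])
E
```

```text
t 6.0 pos [ 0.4713 -0.301   0.2736] yaw 77.88 tilt 0.04 F [-0.63  0.16 -1.41] open 0.023535425917004308 39.94137525558472
delta cm (tool) [25.76 -3.03  0.07] twist -0.001
```

View pics/lift.png

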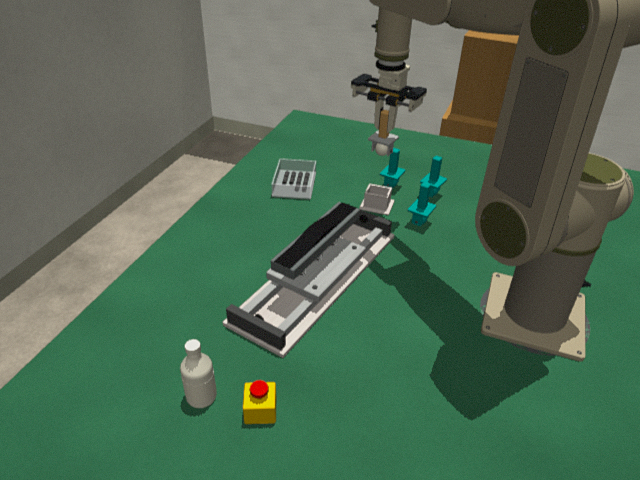

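The roller is held with its white wheel at (383,148), and the stand at (378,195) is empty. Moving over the right-hand flat.

{"name": "apply_moves", "arguments": {
  "delta_pos": [
    [3.22, -0.38, 0],
    [3.22, -0.38, 0],
    [3.22, -0.38, 0],
    [3.22, -0.38, 0],
    [3.22, -0.38, 0],
    [3.22, -0.38, 0],
    [3.22, -0.38, 0],
    [3.22, -0.38, 0]
  ],
  "twist": [0, 0, 0, 0, 0, 0, 0, 0]
}}

```text
t: 7.05
tool_pos: [0.4953, -0.0417, 0.2737]
orientation: [-2.441, -1.977, 0.0]
force: [0.6, 0.4, -2.5]
opening: 0.0241
gripper_force: 39.9
```

```bash
python3 - <<'E'
from h import *
goto([.4958,-.0427,.273],77.94)
T=robot.read_camera("top");S=robot.read_camera("side")
np.save("pics/T1.npy",T,allow_pickle=True);np.save("pics/S1.npy",S,allow_pickle=True)
a=cv2.resize(T["frame"][160:320,190:400],(525,400),interpolation=2)
b=cv2.resize(S["frame"][190:350,220:400][:, :],(270,240),interpolation=2)
b=np.pad(b,((0,160),(0,0),(0,0)))
cv2.imwrite("pics/over.png",np.hstack([a,b])[:,:,::-1])
C=np.array([.520,.0707]);ey=np.array([.209,.978]);ex=np.array([.978,-.209])
for n,c in(("top",T),("side",S)):
  for xo in(-.015,0,.015):
    p=[]
    for y in np.arange(.125,.165,.002):
        P=np.r_[C+ey*y+ex*xo,.140];uv=proj(c,P).astype(np.float32)
        p.append(int(cv2.remap(cv2.cvtColor(c["frame"],7),uv[:1].reshape(1,1),uv[1:].reshape(1,1),1)[0,0]))
    print(n,xo,p,uv)
E
```

```text
t 7.05 pos [ 0.4953 -0.0417  0.2737] yaw 78.01 tilt 0.02 F [ 0.63  0.44 -2.53] open 0.02406685851838859 39.94133234024048
delta cm (tool) [-0.08  0.07  0.07] twist 0.001
top -0.015 [94, 93, 93, 93, 93, 92, 92, 92, 101, 126, 166, 185, 191, 193, 216, 235, 244, 243, 243, 243, 243] [230.61003 231.3207 ]
top 0 [94, 94, 93, 93, 95, 93, 93, 95, 101, 129, 165, 187, 189, 191, 211, 230, 244, 243, 243, 243, 243] [231.78519 225.62943]
top 0.015 [93, 93, 92, 93, 94, 93, 92, 92, 99, 126, 157, 182, 186, 206, 228, 242, 243, 243, 242, 242, 243] [232.9593  219.94322]
side -0.015 [27, 25, 19, 22, 25, 29, 28, 24, 19, 17, 39, 47, 51, 50, 55, 56, 53, 52, 51, 47, 47] [279.9824  271.61734]
side 0 [20, 19, 27, 29, 28, 26, 27, 24, 23, 33, 50, 54, 56, 54, 54, 53, 54, 53, 52, 49, 46] [274.39447 269.04553]
side 0.015 [24, 23, 17, 24, 27, 23, 26, 23, 21, 20, 37, 44, 52, 49, 48, 49, 51, 67, 91, 92, 92] [268.86905 266.5025 ]
```

View pics/over.png

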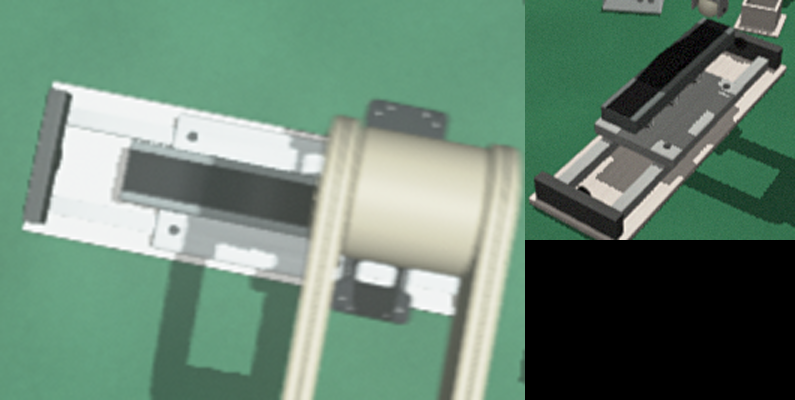

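The strip's left end shows at |y| = 144 mm in both cameras, as specified, so the nest can be tracked from that edge. Lowering gently now.

{"name": "apply_moves", "arguments": {
  "delta_pos": [
    [-0.04, 0.05, 0.6],
    [0, 0, 0.7],
    [0, 0, 0.6],
    [0, 0, 0.4],
    [0, 0, 0.2],
    [0, 0, 0.1],
    [0, 0, 0],
    [0, 0, 0]
  ],
  "twist": [0, 0, 0, 0, 0, 0, 0, 0],
  "squeeze": 55
}}

```text
t: 8.15
tool_pos: [0.4959, -0.0433, 0.2479]
orientation: [2.442, 1.976, 0.0]
force: [0.5, -0.1, -2.0]
opening: 0.0237
gripper_force: 54.9
```

```bash
cat > trk.py <<'E'
from h import *
C=np.array([.520,.0707]);ey=np.array([.209,.978]);ex=np.array([.978,-.209])
def edge(c,side,s0,zt,win=.022):
    """strip end edge position -> nest slide (m), or nan"""
    ys=np.arange(-win,win,.0005);g=cv2.GaussianBlur(cv2.cvtColor(c["frame"],7),(0,0),.5);r=[]
    for xo in(-.012,-.006,0,.006,.012):
        uv=np.array([proj(c,np.r_[C+ey*(side*.144+s0+side*y)+ex*xo,zt]) for y in ys]).astype(np.float32)
        p=cv2.remap(g,uv[:,0][None],uv[:,1][None],1)[0].astype(float)
        d=cv2.GaussianBlur(np.gradient(p)[None],(0,0),2)[0]
        dark=np.array([p[:i+1].mean() for i in range(len(p))])
        ok=np.array([p[:max(i-3,1)].max()<1.25*np.median(p[:8])+6 for i in range(len(p))])
        d=d*ok;i=int(d.argmax())
        if d[i]>.6 and 3<i<len(ys)-3: r.append(s0+side*ys[i])
    r=np.array(r)
    if len(r)<3: return np.nan,np.nan
    return np.median(r),r.std()
def tcp():
    s=robot.read_state();p=s["tool_pos"];d=p[:2]-C
    return s["t"],d@ey,d@ex,p[2],s["force"]
E
python3 - <<'E'
from trk import *
for n in("T","T1","S","S1"):
    c=np.load(f"pics/{n}.npy",allow_pickle=True).item()
    print(n,[np.round(np.array(edge(c,sd,0,.14))*1000,2) for sd in(1,-1)])
z=[];
for i in range(4):
    c=robot.read_camera("side" if i%2 else "top");a=tcp();print(np.round(a[1:4],4),a[4].round(2),np.round(np.array(edge(c,1,0,.14))*1000,2));t=a[0]
print(t)
E
```

```text
T [array([0., 0.]), array([-0.  ,  0.24])]
T1 [array([0. , 0.2]), array([nan, nan])]
S [array([0.5 , 0.93]), array([2.  , 0.75])]
S1 [array([1.  , 1.05]), array([3.5 , 0.84])]
[-0.1165  0.0003  0.2478] [ 0.32 -0.33 -1.41] [0.  0.2]
[-0.1165  0.0003  0.2479] [-0.59  0.36 -1.44] [1.   0.32]
[-0.1165  0.0003  0.2478] [ 0.18  0.17 -1.23] [0.  0.2]
[-1.165e-01  2.000e-04  2.478e-01] [ 0.02  0.29 -1.74] [1.   0.49]
8.35
```

{"name": "apply_moves", "arguments": {
  "delta_pos": [
    [0, 0, 0.15],
    [0, 0, 0.15],
    [0, 0, 0.1],
    [0, 0, 0.1],
    [0, 0, 0.1],
    [0, 0, 0.1],
    [0, 0, 0.1],
    [0, 0, 0]
  ],
  "twist": [0, 0, 0, 0, 0, 0, 0, 0]
}}

```text
t: 9.35
tool_pos: [0.4958, -0.0433, 0.2396]
orientation: [2.442, 1.976, 0.0]
force: [-0.8, 0.3, 0.2]
opening: 0.0236
gripper_force: 54.9
```

```bash
cat > mpc.py <<'E'
from trk import *
from scipy.optimize import least_squares
import json,os,sys
TZ=.1028            # TCP above wheel's lowest point
# wheel-centre envelope
yc=np.linspace(-.15,.15,6001);hc=np.where(abs(yc)<.09,.006*(1+np.cos(np.pi*yc/.09)),0)
yg=np.linspace(-.14,.14,561);Hg=np.array([np.max((hc+np.sqrt(np.maximum(4e-4-(y-yc)**2,0)))[abs(y-yc)<.02]) for y in yg])-.02
Dg=np.gradient(Hg,yg);H=lambda y:np.interp(y,yg,Hg);D=lambda y:np.interp(y,yg,Dg)
F0=5.0;m=5.8
dt=.025
def acc(s,v,y,b):
    i=(y+.14)*2000;i=min(max(i,0),559.9);k=int(i);d=DL[k]+(DL[k+1]-DL[k])*(i-k)
    f=F0*d-18*s-3*v; fr=.1*v/.002; fr=.1 if fr>.1 else(-.1 if fr<-.1 else fr)
    return (f-fr)/m+b
DL=Dg.tolist()
def sim_rel(s,v,b,ys):
    S=[];V=[]
    for y in ys:
        v+=dt*acc(s,v,y,b);s+=dt*v;S.append(s);V.append(v)
    return np.array(S),np.array(V)
def sim_room(s,v,b,ws):
    for w in ws: v+=dt*acc(s,v,w-s,b);s+=dt*v
    return s,v
E
python3 - <<'E'
from trk import *
a=tcp();c=robot.read_camera("top");b=tcp();print(a[0],np.round(a[1:4],4),a[4],b[4],edge(c,1,0,.137))
E
```

```text
9.35 [-1.165e-01  2.000e-04  2.396e-01] [-0.75166918  0.30760301  0.21924608] [-1.35947578 -0.50001775  0.86834403] (np.float64(2.0816681711721685e-17), np.float64(0.000244948974278318))
```

{"name": "apply_moves", "arguments": {
  "delta_pos": [
    [0, 0, 0.15],
    [0, 0, 0.2],
    [0, 0, 0.2],
    [0, 0, 0.2],
    [0, 0, 0.2],
    [0, 0, 0.2],
    [0, 0, 0.12],
    [0, 0, 0]
  ],
  "twist": [0, 0, 0, 0, 0, 0, 0, 0]
}}

```text
t: 10.4
tool_pos: [0.4959, -0.0433, 0.227]
orientation: [2.442, 1.976, 0.0]
force: [-0.8, -0.7, 3.1]
opening: 0.0237
gripper_force: 54.9
```

```bash
cat >> mpc.py <<'E'
# timeline of the wheel's place on the strip, seconds after roll start
KT=np.array([0,1.6,8.4,9.0,13.0,13.6,20.4,22.0]);KY=np.array([-.1165,-.093,-.006,0,0,.006,.093,.115])
yref=lambda t:np.interp(t,KT,KY)
def plan(s,v,b,y0,tau,hold,T=9.0,dk=.5):
    """wheel held in room for `hold`, then relative path by knots each dk; returns times, y, s (after hold)"""
    w0=y0+s;s,v=sim_room(s,v,b,[w0]*int(round(hold/dt)));y0=w0-s;tau+=hold
    n=int(T/dk);tk=np.arange(n+1)*dk;tf=np.arange(1,int(T/dt)+1)*dt
    r=yref(tau+tk[1:]);ref=yref(tau+tf)
    crown=((tau+tf)>8.9)&((tau+tf)<13.1);end=(tau+tf)>21.5
    sg=np.where(abs(r)<.002,.004,.012)
    late=(crown|end)
    def res(k,full=False):
        ys=np.interp(tf,tk,np.r_[y0,k]);S,V=sim_rel(s,v,b,ys)
        if full:return ys,S,V
        sub=slice(None,None,8)
        return np.r_[(k-r)/sg,np.diff(np.r_[y0,k],2)/.006,(k[0]-y0)/.03,
          np.maximum(abs(S[sub])-.06,0)/.006,(S*late)[sub]/.02,(V*late)[sub]/.025]
    sol=least_squares(res,r,max_nfev=12);ys,S,V=res(sol.x,True)
    return tf,ys,S,V
E
cat > go.py <<'E'
from mpc import *
# usage: go.py rows ; state.json has last estimate and the rows sent since
N=int(sys.argv[1]);st=json.load(open("st.json"))
sent=json.loads(sys.argv[2]) if len(sys.argv)>2 else st["plan"]
t,y_,x_,z_,f=tcp()
# predict
if st["t"]<t-1e-6:
    w=[st["w"]]*int(round(st["hold"]/dt));c=st["w"]
    for r in sent: w+=list(c+r[0]/100*np.arange(1,6)/5);c+=r[0]/100
    st["w"]=c;nn=len(w)
    s,v=sim_room(st["s"],st["v"],st["b"],w)
else:s,v=st["s"],st["v"];nn=0
Tn=nn*dt
zt=z_-TZ-H(np.clip(y_-s,-.14,.14));zt_=zt
a=robot.read_camera("top");_,y2,x2,z2,f2=tcp();q=robot.read_camera("side");t3,y3,x3,z3,f3=tcp()
eT=edge(a,1,s,zt);eR=edge(a,-1,s,zt);eS=edge(q,1,s,zt);
ms=[];
if eT[1]<.0012:ms.append((eT[0],.0006))
if eR[1]<.0012:ms.append((eR[0],.0008))
if eS[1]<.002:ms.append((eS[0]-.001-.05*v,.0015))
P=np.array(st["P"]);A=np.array([[1,Tn,Tn*Tn/2],[0,1,Tn],[0,0,1]]);g=F0*(np.interp(y_-s,yg,np.gradient(Dg,yg)))
J=np.array([[0,1,0],[(-18-g)/m,-3/m,1],[0,0,0]])
from scipy.linalg import expm
A=expm(J*Tn);qa=.04
P=A@P@A.T+np.diag([(qa*Tn*Tn/2)**2,(qa*Tn)**2,(.01)**2*Tn]) if nn else P
x=np.array([s,v,st["b"]]);pred=x.copy()
for mm,sd in ms:
    h=np.array([1,0,0]);kk=P@h/(h@P@h+sd**2);x=x+kk*(mm-h@x);P=P-np.outer(kk,h@P)
x[2]=np.clip(x[2],-.08,.08)
w=.5*st["w"]+.5*np.mean([y_,y2,y3]) # blend command and reading
tau=t-st["t0"];y=w-x[0]
fz=np.mean([f[2],f2[2],f3[2]])
print(f"t {t:.2f} tau {tau:.2f} meas {np.round([eT[0]*1e3,eR[0]*1e3,eS[0]*1e3],1)} pred {pred[0]*1e3:.1f} | s {x[0]*1e3:.1f} v {x[1]*1e3:.1f} b {x[2]:.3f} | y {y*1e3:.1f} ref {yref(tau)*1e3:.1f} x {x_*1e3:.1f} press {(.14-zt)*1e3:.1f}mm Fz+1.75 {fz+1.75:.1f} w cmd-meas {(st['w']-y_)*1e3:.1f}")
hold=t3-t
tf,ys,S,V=plan(*x,y,tau,hold)
rows=[];cw=w;cz=np.mean([z_,z2,z3]);cx=np.mean([x_,x2,x3])
for i in range(N):
    j=5*(i+1)-1;W=ys[j]+S[j];zc=TZ+.14-(F0-1.5)/220+H(ys[j])
    rw=[round((W-cw)*100,2),round(-cx*100/N,2),round(-(zc-cz)*100,2)];rows.append(rw);cw+=rw[0]/100;cz-=rw[2]/100
print("plan: y",(ys[19::20]*1e3).round(0).astype(int).tolist(),"s",(S[19::20]*1e3).round(0).astype(int).tolist(),"max|s|",(abs(S).max()*1e3).round(0))
print(json.dumps(rows))
json.dump(dict(t=t,t0=st["t0"],s=x[0],v=x[1],b=x[2],P=P.tolist(),w=w,hold=hold,plan=rows),open("st.json","w"))
E
python3 - <<'E'
from mpc import *
t,y,x,z,f=tcp();print(t,y,x,z,f+[0,0,1.75])
json.dump(dict(t=t,t0=t,s=0,v=0,b=0,P=np.diag([1e-6,1e-6,1e-4]).tolist(),w=y,hold=0,plan=[]),open("st.json","w"))
import time;T0=time.time()
# offline check of the whole job with the reference only
for st in(0,):
    tf=np.arange(1,881)*dt;S,V=sim_rel(0,0,0,yref(tf));print((S[39::40]*1e3).round(0))
tf,ys,S,V=plan(0,0,0,y,0,.1,T=14);print((ys[39::40]*1e3).round(0),(S[39::40]*1e3).round(0),time.time()-T0)
E
python3 go.py 8
```

```text
10.4 -0.11654570121721262 0.00024879343932016215 0.22697814558319382 [-0.79324625 -0.68096362  4.80955636]
[  0.   0.  12.  49.  65.  62.  51.  29.   5.  -4.  -3.  -2.  -1.  -4.
 -27. -54. -59. -58. -50. -19.  11.   6.]
[-100.  -85.  -74.  -63.  -49.  -35.  -19.   -8.   -1.    0.   -0.   -0.
    2.    9.] [ 0.  0. 19. 52. 60. 59. 48. 20.  1. -0. -0.  0. -0. -4.] 0.7465803623199463
t 10.40 tau 0.00 meas [ 0. nan  1.] pred 0.0 | s 0.0 v 0.0 b 0.000 | y -116.5 ref -116.5 x 0.2 press 15.8mm Fz+1.75 4.7 w cmd-meas 0.0
plan: y [-108, -100, -92, -85, -79, -74, -69, -63, -56, -49, -42, -35, -27, -20, -14, -9, -5, 0] s [0, 0, 0, 1, 6, 19, 37, 52, 60, 60, 60, 59, 56, 49, 37, 22, 10, 3] max|s| 61.0
[[0.21, -0.0, 0.01], [0.2, -0.0, 0.0], [0.21, -0.0, 0.0], [0.21, -0.0, 0.0], [0.2, -0.0, 0.0], [0.21, -0.0, 0.0], [0.2, -0.0, 0.0], [0.21, -0.0, 0.0]]
```

The press reads about 4.8 N with the nest at 0. Starting to roll.

{"name": "apply_moves", "arguments": {
  "delta_pos": [
    [0.21, 0, 0.01],
    [0.2, 0, 0],
    [0.21, 0, 0],
    [0.21, 0, 0],
    [0.2, 0, 0],
    [0.21, 0, 0],
    [0.2, 0, 0],
    [0.21, 0, 0]
  ],
  "twist": [0, 0, 0, 0, 0, 0, 0, 0]
}}

```text
t: 11.5
tool_pos: [0.4994, -0.027, 0.2269]
orientation: [2.442, 1.976, 0.0]
force: [-0.4, 0.3, 3.7]
opening: 0.0238
gripper_force: 54.9
```

```bash
python3 go.py 8
```

```text
t 11.50 tau 1.10 meas [0.5 nan 1. ] pred 0.0 | s 0.4 v 0.0 b 0.000 | y -100.4 ref -100.3 x 0.3 press 15.9mm Fz+1.75 4.8 w cmd-meas -0.1
plan: y [-92, -84, -78, -73, -68, -62, -55, -48, -41, -33, -26, -18, -12, -7, -4, -1, 0, 0] s [0, 1, 7, 21, 39, 54, 60, 60, 60, 59, 56, 47, 33, 18, 6, 1, 0, 0] max|s| 61.0
[[0.21, -0.0, -0.0], [0.21, -0.0, -0.0], [0.21, -0.0, -0.0], [0.21, -0.0, -0.0], [0.19, -0.0, -0.0], [0.2, -0.0, -0.0], [0.21, -0.0, -0.01], [0.24, -0.0, -0.01]]
```

{"name": "apply_moves", "arguments": {
  "delta_pos": [
    [0.21, 0, 0],
    [0.21, 0, 0],
    [0.21, 0, 0],
    [0.21, 0, 0],
    [0.19, 0, 0],
    [0.2, 0, 0],
    [0.21, 0, -0.01],
    [0.24, 0, -0.01]
  ],
  "twist": [0, 0, 0, 0, 0, 0, 0, 0]
}}

```text
t: 12.6
tool_pos: [0.5029, -0.0106, 0.2271]
orientation: [2.442, 1.976, 0.0]
force: [0.7, -0.2, 2.5]
opening: 0.0237
gripper_force: 54.9
```

```bash
python3 go.py 8
```

```text
t 12.60 tau 2.20 meas [2.5 nan 3. ] pred 1.0 | s 2.4 v 4.4 b 0.000 | y -85.4 ref -85.3 x 0.3 press 15.9mm Fz+1.75 4.6 w cmd-meas -0.0
plan: y [-79, -73, -68, -63, -56, -48, -40, -32, -24, -17, -11, -6, -3, -1, 0, 0, 0, 0] s [7, 19, 36, 51, 60, 61, 60, 59, 54, 44, 29, 14, 4, 0, 0, 0, 0, 0] max|s| 61.0
[[0.25, -0.0, 0.01], [0.27, -0.0, -0.01], [0.3, -0.0, -0.02], [0.35, -0.0, -0.01], [0.36, -0.0, -0.01], [0.42, -0.0, -0.02], [0.46, -0.0, -0.02], [0.5, -0.0, -0.01]]
```

{"name": "apply_moves", "arguments": {
  "delta_pos": [
    [0.25, 0, 0.01],
    [0.27, 0, -0.01],
    [0.3, 0, -0.02],
    [0.35, 0, -0.01],
    [0.36, 0, -0.01],
    [0.42, 0, -0.02],
    [0.46, 0, -0.02],
    [0.5, 0, -0.01]
  ],
  "twist": [0, 0, 0, 0, 0, 0, 0, 0]
}}

```text
t: 13.7
tool_pos: [0.5089, 0.018, 0.2279]
orientation: [2.442, 1.976, -0.0]
force: [1.2, -1.4, 2.6]
opening: 0.0238
gripper_force: 54.9
```

```bash
python3 go.py 8
```

```text
t 13.70 tau 3.30 meas [21.8 10.8 24.3] pred 19.8 | s 18.2 v 31.1 b -0.000 | y -72.0 ref -71.3 x 0.2 press 16.0mm Fz+1.75 5.0 w cmd-meas -0.1
plan: y [-68, -61, -53, -46, -38, -30, -22, -15, -10, -5, -2, 0, 0, 0, 0, 0, 0, 0] s [38, 51, 59, 61, 60, 58, 52, 41, 26, 12, 3, 0, 0, 0, 0, 0, 0, 0] max|s| 61.0
[[0.59, -0.0, -0.0], [0.58, -0.0, -0.03], [0.58, -0.0, -0.02], [0.57, -0.0, -0.03], [0.56, -0.0, -0.03], [0.53, -0.0, -0.03], [0.51, -0.0, -0.03], [0.48, -0.0, -0.04]]
```

The right-end edge reading was spurious (occluded), so I'll gate it out and replan from the good readings.

```bash
python3 - <<'E'
import json
s=open("go.py").read().replace('if eR[1]<.0012:','if np.isnan(eT[0]) and eR[1]<.0012 and abs(eR[0]-s)<.005:').replace("if eT[1]<.0012:","if eT[1]<.0012 and abs(eT[0]-s)<.012:")
open("go.py","w").write(s)
d=json.load(open("st.json"));d.update(s=.0217,v=.036,w=.0,b=.005);
import numpy as np
d["w"]=json.load(open("st.json"))["w"];d["plan"]=[];d["P"]=np.diag([3e-7,3e-5,1e-4]).tolist();json.dump(d,open("st.json","w"))
E
python3 go.py 8
```

```text
t 13.80 tau 3.40 meas [25.3 11.3 25.8] pred 25.3 | s 25.1 v 34.1 b 0.005 | y -78.8 ref -70.0 x 0.2 press 15.4mm Fz+1.75 4.6 w cmd-meas -0.2
plan: y [-70, -60, -51, -43, -35, -28, -20, -13, -8, -4, -1, 0, 0, 0, 0, 0, 0, 0] s [38, 46, 54, 60, 61, 58, 51, 39, 23, 10, 2, 0, 0, 0, 1, 1, 1, 1] max|s| 61.0
[[0.62, -0.0, 0.05], [0.56, -0.0, -0.03], [0.51, -0.0, -0.03], [0.49, -0.0, -0.04], [0.44, -0.0, -0.04], [0.43, -0.0, -0.05], [0.44, -0.0, -0.04], [0.45, -0.0, -0.05]]
```

{"name": "apply_moves", "arguments": {
  "delta_pos": [
    [0.62, 0, 0.04],
    [0.56, 0, -0.03],
    [0.51, 0, -0.03],
    [0.49, 0, -0.04],
    [0.44, 0, -0.04],
    [0.43, 0, -0.05],
    [0.44, 0, -0.04],
    [0.45, 0, -0.05]
  ],
  "twist": [0, 0, 0, 0, 0, 0, 0, 0]
}}

```text
t: 14.9
tool_pos: [0.5171, 0.0565, 0.2303]
orientation: [-2.442, -1.976, 0.0]
force: [1.2, -1.6, 2.6]
opening: 0.0239
gripper_force: 54.9
```

```bash
python3 go.py 8
```

```text
t 14.90 tau 4.50 meas [48.  64.5 49. ] pred 46.0 | s 47.9 v 15.4 b 0.005 | y -62.2 ref -55.9 x 0.1 press 15.7mm Fz+1.75 4.4 w cmd-meas 0.1
plan: y [-53, -44, -35, -27, -19, -13, -7, -4, -1, 0, 0, 0, 0, 0, 0, 0, 1, 3] s [55, 58, 58, 57, 51, 38, 23, 9, 1, 0, 0, 0, 0, 1, 1, 1, 1, 0] max|s| 58.0
[[0.43, -0.0, 0.03], [0.41, -0.0, -0.05], [0.39, -0.0, -0.05], [0.39, -0.0, -0.05], [0.34, -0.0, -0.05], [0.33, -0.0, -0.05], [0.31, -0.0, -0.05], [0.29, -0.0, -0.05]]
```

{"name": "apply_moves", "arguments": {
  "delta_pos": [
    [0.43, 0, 0.02],
    [0.41, 0, -0.05],
    [0.39, 0, -0.05],
    [0.39, 0, -0.05],
    [0.34, 0, -0.05],
    [0.33, 0, -0.05],
    [0.31, 0, -0.05],
    [0.29, 0, -0.05]
  ],
  "twist": [0, 0, 0, 0, 0, 0, 0, 0]
}}

```text
t: 16.0
tool_pos: [0.5231, 0.0847, 0.2337]
orientation: [-2.442, -1.976, 0.0]
force: [0.6, -1.4, 3.5]
opening: 0.0238
gripper_force: 54.9
```

```bash
python3 go.py 8
```

```text
t 16.00 tau 5.60 meas [60.3 60.8 45.5] pred 58.3 | s 58.1 v 3.0 b 0.005 | y -43.5 ref -41.8 x 0.1 press 15.8mm Fz+1.75 4.9 w cmd-meas 0.2
plan: y [-35, -26, -18, -11, -7, -3, -1, 0, 0, 0, 0, 0, 0, 1, 3, 7, 13, 18] s [58, 56, 49, 36, 19, 6, 0, 0, 0, 0, 1, 1, 1, 1, 1, -1, -6, -16] max|s| 58.0
[[0.24, -0.0, -0.04], [0.22, -0.0, -0.04], [0.23, -0.0, -0.05], [0.21, -0.0, -0.04], [0.2, -0.0, -0.04], [0.19, -0.0, -0.04], [0.18, -0.0, -0.04], [0.14, -0.0, -0.03]]
```

```bash
python3 - <<'E'
import json,numpy as np
s=open("go.py").read().replace("if eS[1]<.002:","if eS[1]<.002 and abs(eS[0]-.001-.05*v-(eT[0] if eT[0]==eT[0] else s))<.004:")
open("go.py","w").write(s)
d=json.load(open("st.json"));d.update(s=.0601,v=.005,plan=[],b=.008,P=np.diag([4e-7,3e-5,2e-4]).tolist());json.dump(d,open("st.json","w"))
E
python3 go.py 8
```

```text
t 16.10 tau 5.70 meas [60.5 61.5 48. ] pred 60.5 | s 60.5 v 3.1 b 0.008 | y -46.0 ref -40.5 x 0.1 press 15.3mm Fz+1.75 5.0 w cmd-meas 0.0
plan: y [-36, -26, -17, -10, -6, -3, -1, 0, 0, 0, 0, 0, 0, 1, 4, 8, 14, 20] s [60, 58, 51, 36, 18, 5, 0, 0, 0, 1, 1, 1, 1, 2, 1, -1, -6, -17] max|s| 61.0
[[0.27, -0.0, 0.0], [0.27, -0.0, -0.05], [0.26, -0.0, -0.05], [0.25, -0.0, -0.05], [0.22, -0.0, -0.05], [0.21, -0.0, -0.04], [0.19, -0.0, -0.04], [0.16, -0.0, -0.04]]
```

{"name": "apply_moves", "arguments": {
  "delta_pos": [
    [0.27, 0, 0],
    [0.27, 0, -0.05],
    [0.26, 0, -0.05],
    [0.25, 0, -0.05],
    [0.22, 0, -0.05],
    [0.21, 0, -0.04],
    [0.19, 0, -0.04],
    [0.16, 0, -0.04]
  ],
  "twist": [0, 0, 0, 0, 0, 0, 0, 0]
}}

```text
t: 17.2
tool_pos: [0.5269, 0.1025, 0.2369]
orientation: [-2.442, -1.976, 0.0]
force: [0.7, 0.4, 3.2]
opening: 0.024
gripper_force: 54.9
```

```bash
python3 go.py 6
```

```text
t 17.20 tau 6.80 meas [60.5 61.  60. ] pred 58.5 | s 60.5 v -7.4 b 0.008 | y -27.8 ref -26.5 x 0.1 press 15.9mm Fz+1.75 4.4 w cmd-meas 0.2
plan: y [-17, -10, -6, -2, 0, 0, 0, 0, 0, 0, 0, 1, 4, 9, 15, 22, 29, 35] s [51, 36, 18, 4, -1, -1, 0, 0, 1, 1, 1, 1, 1, -1, -8, -20, -35, -48] max|s| 59.0
[[0.1, -0.0, -0.02], [0.05, -0.0, -0.03], [0.01, -0.0, -0.03], [-0.03, -0.0, -0.03], [-0.15, -0.0, -0.01], [-0.19, -0.0, -0.02]]
```

{"name": "apply_moves", "arguments": {
  "delta_pos": [
    [0.1, 0, -0.02],
    [0.05, 0, -0.03],
    [0.01, 0, -0.03],
    [-0.03, 0, -0.03],
    [-0.15, 0, -0.01],
    [-0.19, 0, -0.02]
  ],
  "twist": [0, 0, 0, 0, 0, 0]
}}

```text
t: 18.05
tool_pos: [0.5264, 0.1002, 0.2382]
orientation: [-2.442, -1.976, 0.0]
force: [0.3, -1.9, 2.8]
opening: 0.0236
gripper_force: 54.9
```

```bash
python3 go.py 6
```

```text
t 18.05 tau 7.65 meas [53.9 53.9 52.4] pred 44.9 | s 53.7 v -17.3 b 0.010 | y -23.4 ref -15.6 x 0.1 press 15.9mm Fz+1.75 4.3 w cmd-meas 0.4
plan: y [-12, -6, -3, -1, 0, 0, 0, 0, 0, 1, 3, 8, 14, 20, 27, 33, 40, 46] s [40, 24, 9, 0, -1, 0, 0, 1, 1, 1, 1, 0, -5, -16, -30, -44, -53, -56] max|s| 56.0
[[-0.0, -0.0, 0.05], [-0.03, -0.0, -0.03], [-0.06, -0.0, -0.02], [-0.1, -0.0, -0.02], [-0.24, -0.0, -0.01], [-0.26, -0.0, -0.01]]
```

```bash
cat > fit.py <<'E'
import mpc
from mpc import *
W=[(.1,[]),(0,[.21,.2,.21,.21,.2,.21,.2,.21]),(.1,[.21,.21,.21,.21,.19,.2,.21,.24]),(.1,[.25,.27,.3,.35,.36,.42,.46,.5]),(.2,[.62,.56,.51,.49,.44,.43,.44,.45]),(.1,[.43,.41,.39,.39,.34,.33,.31,.29]),(.2,[.27,.27,.26,.25,.22,.21,.19,.16]),(.1,[.1,.05,.01,-.03,-.15,-.19])]
w=-.1165;ws=[]
for h,r in W:
    ws+=[w]*int(round(h/dt))
    for a in r: ws+=list(w+a/100*np.arange(1,6)/5);w+=a/100
tm=[1.1,2.2,3.3,3.4,4.5,5.6,5.7,6.8,7.65];sm=np.array([.2,2.4,21.8,25.3,48,60.3,60.5,60.6,53.9])/1e3
def run(p):
    mpc.m,mpc.F0,off=p;s=v=0;o=[]
    for x in ws: 
        v+=dt*acc(s,v,x+off-s,0);s+=dt*v;o.append(s)
    return o,v
def res(p):
    o,_=run(p);return np.r_[(np.array([o[int(round(t/dt))-1] for t in tm])-sm)/.0008,(p[0]-5.8)/1,(p[1]-4.9)/.3,p[2]/.001]
import mpc
r=least_squares(res,[5.8,4.9,0],x_scale=[1,1,.001]);print(r.x,(r.fun).round(1));o,v=run(r.x);print(o[-1],v)
E
python3 fit.py
```

```text
[ 6.90756200e+00  5.38505958e+00 -8.63692669e-04] [-0.2 -2.3 -2.  -2.4 -0.5  1.8  2.3  1.7 -1.7  1.1  1.6 -0.9]
0.052558811070933124 -0.017219361547466387
```

```bash
sed -i 's/F0=5.0;m=5.8/F0=5.0;FD=5.3;m=6.7/; s/f=F0\*d-18/f=FD*d-18/' mpc.py; python3 - <<'E'
import json,numpy as np
d=json.load(open("st.json"));d.update(plan=[],b=0,P=np.diag([4e-7,2e-5,1e-4]).tolist());json.dump(d,open("st.json","w"))
E
python3 go.py 6
```

```text
t 18.15 tau 7.75 meas [51.9 51.9 50.9] pred 51.9 | s 51.8 v -18.9 b -0.000 | y -21.5 ref -14.3 x 0.1 press 15.1mm Fz+1.75 4.4 w cmd-meas 0.2
plan: y [-11, -6, -3, -2, 0, 0, 0, 0, 0, 1, 5, 10, 16, 21, 27, 33, 39, 46] s [37, 21, 5, -3, -4, -3, -3, -2, -2, -2, -2, -4, -12, -24, -39, -51, -59, -62] max|s| 62.0
[[-0.06, -0.0, 0.03], [-0.09, -0.0, -0.02], [-0.12, -0.0, -0.02], [-0.15, -0.0, -0.02], [-0.26, -0.0, -0.0], [-0.28, -0.0, -0.01]]
```

{"name": "apply_moves", "arguments": {
  "delta_pos": [
    [-0.06, 0, 0.03],
    [-0.09, 0, -0.02],
    [-0.12, 0, -0.02],
    [-0.15, 0, -0.02],
    [-0.26, 0, 0],
    [-0.28, 0, -0.01]
  ],
  "twist": [0, 0, 0, 0, 0, 0]
}}

```text
t: 19.0
tool_pos: [0.5244, 0.0908, 0.2387]
orientation: [2.442, 1.976, 0.0]
force: [1.5, -1.5, 2.6]
opening: 0.0237
gripper_force: 54.9
```

```bash
python3 go.py 6
```

```text
t 19.00 tau 8.60 meas [37. 37. 36.] pred 30.0 | s 37.0 v -28.5 b 0.001 | y -16.4 ref -4.0 x 0.1 press 15.9mm Fz+1.75 4.6 w cmd-meas 0.1
plan: y [-6, -3, -1, 0, 0, 0, 0, 1, 4, 9, 15, 20, 25, 31, 37, 44, 51, 58] s [21, 8, 0, -2, -2, -1, -1, -1, -1, -3, -10, -22, -36, -49, -57, -60, -60, -60] max|s| 60.0
[[-0.15, -0.0, 0.02], [-0.15, -0.0, -0.01], [-0.15, -0.0, -0.02], [-0.14, -0.0, -0.0], [-0.25, -0.0, -0.01], [-0.24, -0.0, 0.0]]
```

{"name": "apply_moves", "arguments": {
  "delta_pos": [
    [-0.1, 0, 0.01],
    [-0.1, 0, -0.01],
    [-0.1, 0, -0.02],
    [-0.1, 0, -0.01],
    [-0.2, 0, -0.01],
    [-0.2, 0, 0]
  ],
  "twist": [0, 0, 0, 0, 0, 0]
}}

```text
t: 19.85
tool_pos: [0.5228, 0.083, 0.2391]
orientation: [2.442, 1.976, 0.0]
force: [2.0, -0.7, 2.9]
opening: 0.0238
gripper_force: 54.9
```

```bash
python3 - <<'E'
import json,numpy as np
d=json.load(open("st.json"));d.update(b=0.014,P=np.diag([4e-7,2e-5,1e-4]).tolist());json.dump(d,open("st.json","w"))
E
python3 go.py 6 "[[-0.1],[-0.1],[-0.1],[-0.1],[-0.2],[-0.2]]"
```

```text
t 19.85 tau 9.45 meas [23.8 23.3 22.8] pred 18.3 | s 23.6 v -15.4 b 0.015 | y -11.1 ref 0.0 x 0.1 press 15.6mm Fz+1.75 5.1 w cmd-meas -0.1
plan: y [-2, 1, 1, 0, 0, 0, 1, 5, 11, 17, 24, 30, 37, 44, 50, 57, 63, 69] s [18, 13, 7, 4, 4, 4, 4, 4, 1, -8, -22, -38, -52, -59, -60, -59, -58, -54] max|s| 60.0
[[0.06, -0.0, 0.03], [0.08, -0.0, -0.0], [0.09, -0.0, -0.01], [0.1, -0.0, -0.0], [-0.05, -0.0, -0.0], [-0.05, -0.0, -0.01]]
```

{"name": "apply_moves", "arguments": {
  "delta_pos": [
    [0.08, 0, 0.02],
    [0.1, 0, 0],
    [0.1, 0, -0.01],
    [0.1, 0, 0],
    [-0.05, 0, 0],
    [-0.05, 0, 0]
  ],
  "twist": [0, 0, 0, 0, 0, 0]
}}

```text
t: 20.7
tool_pos: [0.5234, 0.0859, 0.239]
orientation: [2.442, 1.976, 0.0]
force: [2.3, -0.8, 2.8]
opening: 0.0239
gripper_force: 54.9
```

```bash
python3 - <<'E'
import json,numpy as np
d=json.load(open("st.json"));d.update(t0=d["t0"]+2,P=np.diag([4e-7,2e-5,1e-4]).tolist());json.dump(d,open("st.json","w"))
E
python3 go.py 5 "[[0.08],[0.1],[0.1],[0.1],[-0.05],[-0.05]]"
```

```text
t 20.70 tau 8.30 meas [18.6 18.1 17.1] pred 15.1 | s 18.3 v -9.8 b 0.015 | y -2.9 ref -7.3 x 0.1 press 15.8mm Fz+1.75 4.9 w cmd-meas -0.2
plan: y [0, 1, 1, 1, 0, 0, 0, 0, 1, 4, 9, 15, 22, 29, 35, 42, 48, 55] s [12, 7, 5, 4, 4, 4, 5, 5, 5, 4, 2, -5, -18, -34, -48, -58, -60, -59] max|s| 60.0
[[-0.07, -0.0, 0.01], [-0.07, -0.0, -0.0], [-0.08, -0.0, -0.0], [-0.08, -0.0, -0.0], [-0.1, -0.0, -0.0]]
```

{"name": "apply_moves", "arguments": {
  "delta_pos": [
    [0, 0, 0],
    [-0.05, 0, 0],
    [-0.05, 0, 0],
    [-0.05, 0, 0],
    [-0.05, 0, 0]
  ],
  "twist": [0, 0, 0, 0, 0]
}}

```text
t: 21.42
tool_pos: [0.523, 0.0839, 0.2389]
orientation: [2.442, 1.976, 0.0]
force: [2.2, 0.1, 1.7]
opening: 0.0236
gripper_force: 54.9
```

```bash
python3 - <<'E'
import json,numpy as np
d=json.load(open("st.json"));d.update(v=-.0065,b=.018,P=np.diag([4e-7,2e-5,1e-4]).tolist());json.dump(d,open("st.json","w"))
E
python3 go.py 6 "[[0],[-0.05],[-0.05],[-0.05],[-0.05]]"
```

```text
t 21.43 tau 9.03 meas [14.9 14.9 13.4] pred 13.4 | s 14.9 v -6.4 b 0.018 | y -1.5 ref 0.0 x 0.1 press 15.9mm Fz+1.75 4.2 w cmd-meas -0.1
plan: y [2, 2, 1, 1, 0, 0, 0, 2, 6, 12, 18, 25, 32, 38, 45, 51, 58, 64] s [11, 8, 6, 6, 6, 6, 6, 6, 5, 1, -8, -23, -39, -52, -58, -59, -58, -56] max|s| 59.0
[[-0.02, -0.0, 0.01], [-0.01, -0.0, -0.0], [-0.02, -0.0, -0.0], [-0.02, -0.0, -0.0], [-0.07, -0.0, -0.0], [-0.07, -0.0, -0.0]]
```

{"name": "apply_moves", "arguments": {
  "delta_pos": [
    [-0.02, 0, 0],
    [-0.01, 0, 0],
    [-0.02, 0, 0],
    [-0.03, 0, 0],
    [-0.06, 0, 0],
    [-0.06, 0, 0]
  ],
  "twist": [0, 0, 0, 0, 0, 0]
}}

```text
t: 22.28
tool_pos: [0.5225, 0.0819, 0.2389]
orientation: [2.442, 1.976, 0.0]
force: [2.1, -1.4, 2.5]
opening: 0.0237
gripper_force: 54.9
```

```bash
python3 go.py 6 "[[-0.02],[-0.01],[-0.02],[-0.03],[-0.06],[-0.06]]"
```

```text
t 22.27 tau 9.87 meas [12.7 12.4 12.4] pred 9.9 | s 12.7 v -2.4 b 0.019 | y -1.2 ref 0.0 x 0.1 press 15.9mm Fz+1.75 4.5 w cmd-meas -0.1
plan: y [0, 1, 1, 0, 0, 1, 5, 10, 16, 23, 30, 36, 43, 49, 56, 62, 68, 75] s [12, 11, 10, 9, 9, 8, 7, 4, -5, -19, -36, -49, -57, -58, -57, -57, -54, -46] max|s| 58.0
[[0.02, -0.0, 0.0], [0.01, -0.0, 0.0], [0.02, -0.0, 0.0], [0.01, -0.0, 0.0], [-0.01, -0.0, 0.0], [-0.01, -0.0, 0.0]]
```

{"name": "apply_moves", "arguments": {
  "delta_pos": [
    [0.02, 0, 0],
    [0, 0, 0],
    [0, 0, 0],
    [-0.01, 0, 0],
    [-0.01, 0, 0],
    [-0.01, 0, 0]
  ],
  "twist": [0, 0, 0, 0, 0, 0]
}}

```text
t: 23.12
tool_pos: [0.5225, 0.0819, 0.2389]
orientation: [-2.442, -1.976, -0.0]
force: [1.7, -0.7, 2.6]
opening: 0.024
gripper_force: 54.9
```

```bash
python3 go.py 6 "[[0.02],[0],[0],[-0.01],[-0.01],[-0.01]]"
```

```text
t 23.12 tau 10.72 meas [11.8 11.3 11.8] pred 11.3 | s 11.7 v -1.0 b 0.019 | y -0.3 ref 0.0 x 0.1 press 15.9mm Fz+1.75 4.4 w cmd-meas -0.1
plan: y [0, 0, 0, 1, 4, 9, 14, 21, 28, 34, 41, 47, 54, 60, 66, 73, 79, 86] s [11, 10, 10, 9, 8, 5, -3, -16, -32, -46, -55, -57, -57, -56, -55, -49, -38, -21] max|s| 57.0
[[-0.0, -0.0, 0.01], [-0.01, -0.0, -0.0], [-0.0, -0.0, -0.0], [-0.01, -0.0, -0.0], [-0.02, -0.0, -0.0], [-0.02, -0.0, -0.0]]
```

{"name": "apply_moves", "arguments": {
  "delta_pos": [
    [0, 0, 0],
    [-0.01, 0, 0],
    [0, 0, 0],
    [-0.01, 0, 0],
    [0, 0, 0],
    [-0.01, 0, 0],
    [-0.01, 0, 0]
  ],
  "twist": [0, 0, 0, 0, 0, 0, 0]
}}

```text
t: 24.1
tool_pos: [0.5224, 0.0815, 0.2389]
orientation: [-2.442, -1.976, 0.0]
force: [2.1, -0.5, 3.2]
opening: 0.0238
gripper_force: 54.9
```

```bash
python3 go.py 6 "[[0],[-0.01],[0],[-0.01],[0],[-0.01],[-0.01]]"
```

```text
t 24.10 tau 11.70 meas [11.  10.8 11.8] pred 10.3 | s 11.0 v -0.7 b 0.019 | y 0.0 ref 0.0 x 0.1 press 15.9mm Fz+1.75 4.4 w cmd-meas -0.1
plan: y [0, 1, 4, 8, 14, 21, 27, 34, 40, 47, 53, 60, 66, 73, 79, 85, 92, 98] s [10, 10, 9, 5, -3, -16, -31, -45, -54, -57, -57, -56, -55, -49, -39, -22, -1, 16] max|s| 57.0
[[-0.02, -0.0, 0.0], [-0.01, -0.0, 0.0], [-0.02, -0.0, 0.0], [-0.02, -0.0, 0.0], [0.01, -0.0, 0.0], [0.0, -0.0, 0.0]]
```

{"name": "apply_moves", "arguments": {
  "delta_pos": [
    [-0.02, 0, 0],
    [-0.01, 0, 0],
    [0, 0, 0],
    [-0.01, 0, 0],
    [0, 0, 0],
    [-0.01, 0, 0],
    [0, 0, 0],
    [0, 0, 0]
  ],
  "twist": [0, 0, 0, 0, 0, 0, 0, 0]
}}

```text
t: 25.2
tool_pos: [0.5223, 0.081, 0.2389]
orientation: [2.442, 1.976, 0.0]
force: [2.4, -0.8, 3.5]
opening: 0.024
gripper_force: 54.9
```

```bash
sed -i 's/qa=.04/qa=.025/; s/(.01)\*\*2\*Tn/(.012)**2*Tn/' go.py; python3 - <<'E'
import json,numpy as np
d=json.load(open("st.json"));P=np.array(d["P"]);d.update(b=.012,P=(P+np.diag([0,0,2e-4])).tolist(),t0=d["t0"]);json.dump(d,open("st.json","w"))
E
python3 go.py 8 "[[-0.02],[-0.01],[0],[-0.01],[0],[-0.01],[0],[0]]"
```

```text
t 25.20 tau 12.80 meas [10.4  9.9  9.4] pred 7.9 | s 10.2 v -1.6 b 0.012 | y 0.4 ref 0.0 x 0.1 press 15.8mm Fz+1.75 4.8 w cmd-meas -0.1
plan: y [5, 10, 16, 22, 29, 36, 43, 49, 56, 64, 70, 76, 80, 85, 91, 98, 106, 113] s [8, 2, -9, -23, -38, -51, -58, -59, -59, -58, -55, -46, -33, -17, -2, 10, 13, 12] max|s| 59.0
[[0.08, -0.0, 0.01], [0.06, -0.0, -0.0], [0.05, -0.0, -0.0], [0.03, -0.0, 0.0], [0.02, -0.0, 0.01], [-0.01, -0.0, 0.0], [-0.03, -0.0, 0.01], [-0.07, -0.0, 0.0]]
```

Held over 3.8 s within 1.5 mm of the crown, with the nest almost still. Rolling on.

{"name": "apply_moves", "arguments": {
  "delta_pos": [
    [0.08, 0, 0.01],
    [0.06, 0, 0],
    [0.05, 0, 0],
    [0.03, 0, 0],
    [0.02, 0, 0.01],
    [-0.01, 0, 0],
    [-0.03, 0, 0.01],
    [-0.07, 0, 0]
  ],
  "twist": [0, 0, 0, 0, 0, 0, 0, 0]
}}

```text
t: 26.3
tool_pos: [0.5226, 0.0823, 0.2386]
orientation: [-2.442, -1.976, -0.0]
force: [2.4, -0.5, 2.6]
opening: 0.0238
gripper_force: 54.9
```

```bash
python3 go.py 7
```

```text
t 26.30 tau 13.90 meas [8.6 8.6 8.1] pred 2.6 | s 8.5 v -7.7 b 0.014 | y 3.4 ref 9.8 x 0.1 press 15.9mm Fz+1.75 4.7 w cmd-meas -0.0
plan: y [13, 21, 27, 33, 41, 49, 57, 65, 73, 78, 83, 88, 94, 100, 106, 111, 115, 118] s [1, -13, -32, -48, -59, -61, -60, -59, -53, -40, -24, -6, 8, 15, 14, 11, 9, 8] max|s| 61.0
[[0.11, -0.0, -0.01], [0.08, -0.0, 0.01], [0.04, -0.0, 0.01], [-0.01, -0.0, 0.02], [-0.09, -0.0, 0.02], [-0.15, -0.0, 0.02], [-0.18, -0.0, 0.02]]
```

{"name": "apply_moves", "arguments": {
  "delta_pos": [
    [0.15, 0, 0],
    [0.12, 0, 0.01],
    [0.08, 0, 0.01],
    [0.03, 0, 0.01],
    [-0.03, 0, 0.02],
    [-0.08, 0, 0.02]
  ],
  "twist": [0, 0, 0, 0, 0, 0]
}}

```text
t: 27.15
tool_pos: [0.5231, 0.0849, 0.2379]
orientation: [-2.442, -1.976, 0.0]
force: [2.3, -0.5, 2.9]
opening: 0.0236
gripper_force: 54.9
```

```bash
sed -i 's/i=(y+.14)\*2000/i=(y-.0025+.14)*2000/' mpc.py; python3 - <<'E'
import json,numpy as np
d=json.load(open("st.json"));d.update(b=0.0,v=-.005,P=np.diag([3e-7,2e-5,1e-4]).tolist());json.dump(d,open("st.json","w"))
E
python3 go.py 6 "[[0.15],[0.12],[0.08],[0.03],[-0.03],[-0.08]]"
```

```text
t 27.15 tau 14.75 meas [-11.1   0.4  -0.6] pred -4.1 | s -4.1 v -28.6 b 0.000 | y 18.6 ref 20.7 x 0.1 press 15.8mm Fz+1.75 4.7 w cmd-meas -0.0
plan: y [24, 28, 35, 44, 53, 62, 70, 77, 82, 86, 91, 97, 104, 109, 113, 115, 116, 117] s [-27, -47, -58, -61, -61, -61, -60, -55, -43, -27, -11, 3, 9, 8, 6, 4, 3, 2] max|s| 61.0
[[-0.39, -0.0, 0.05], [-0.44, -0.0, 0.01], [-0.47, -0.0, 0.01], [-0.48, -0.0, 0.01], [-0.43, -0.0, 0.01], [-0.4, -0.0, 0.02]]
```

```bash
python3 - <<'E'
import json,numpy as np
L=open("go.py").read().split("\n");i=[k for k,l in enumerate(L) if l.startswith("ms=[]")][0]
L[i:i+4]=["cand=[(e,sd) for e,sd,k in((eT[0],.0007,eT[1]),(eR[0],.0009,eR[1]),(eS[0]-.001-.05*v,.0015,eS[1])) if k<.002]",
"vals=np.array([c[0] for c in cand]);md=vals[np.argmin([np.sum(np.minimum(abs(vals-a0),.004))+.15*abs(a0-s) for a0 in vals])] if len(vals) else s",
"ms=[c for c in cand if abs(c[0]-md)<.003]"]
open("go.py","w").write("\n".join(L))
d=json.load(open("st.json"));d.update(plan=[],s=.0003,v=-.017,b=0,P=np.diag([1e-6,5e-5,1e-4]).tolist());json.dump(d,open("st.json","w"))
E
python3 go.py 7
```

```text
t 27.25 tau 14.85 meas [-15.6  -1.6  -2.6] pred -1.6 | s -1.6 v -20.7 b -0.000 | y 16.1 ref 22.0 x 0.1 press 16.1mm Fz+1.75 5.1 w cmd-meas 0.0
plan: y [22, 27, 33, 42, 53, 63, 71, 78, 83, 87, 92, 98, 105, 110, 114, 115, 116, 116] s [-21, -39, -53, -60, -61, -61, -60, -54, -40, -24, -8, 5, 9, 7, 5, 4, 3, 2] max|s| 61.0
[[-0.25, -0.0, 0.02], [-0.3, -0.0, 0.01], [-0.34, -0.0, 0.01], [-0.37, -0.0, 0.02], [-0.38, -0.0, 0.01], [-0.38, -0.0, 0.02], [-0.36, -0.0, 0.01]]
```

{"name": "apply_moves", "arguments": {
  "delta_pos": [
    [-0.25, 0, 0.02],
    [-0.3, 0, 0.01],
    [-0.34, 0, 0.01],
    [-0.37, 0, 0.02],
    [-0.38, 0, 0.01],
    [-0.38, 0, 0.02],
    [-0.36, 0, 0.01]
  ],
  "twist": [0, 0, 0, 0, 0, 0, 0]
}}

```text
t: 28.22
tool_pos: [0.5182, 0.0614, 0.237]
orientation: [2.442, 1.976, 0.0]
force: [1.8, 0.4, 2.6]
opening: 0.0235
gripper_force: 54.9
```

```bash
python3 go.py 7
```

```text
t 28.23 tau 15.83 meas [-29. -29. -29.] pred -33.5 | s -28.8 v -31.4 b 0.001 | y 19.3 ref 34.5 x 0.1 press 16.1mm Fz+1.75 4.7 w cmd-meas 0.2
plan: y [32, 42, 53, 63, 71, 78, 83, 87, 92, 99, 105, 110, 114, 115, 116, 116, 115, 115] s [-44, -53, -60, -62, -61, -53, -40, -22, -6, 6, 10, 8, 5, 4, 3, 3, 2, 2] max|s| 62.0
[[-0.11, -0.0, -0.01], [-0.09, -0.0, 0.03], [-0.07, -0.0, 0.04], [-0.04, -0.0, 0.04], [0.0, -0.0, 0.05], [0.02, -0.0, 0.04], [0.03, -0.0, 0.05]]
```

{"name": "apply_moves", "arguments": {
  "delta_pos": [
    [-0.11, 0, 0],
    [-0.09, 0, 0.03],
    [-0.07, 0, 0.04],
    [-0.04, 0, 0.04],
    [0, 0, 0.05],
    [0.02, 0, 0.04],
    [0.03, 0, 0.05]
  ],
  "twist": [0, 0, 0, 0, 0, 0, 0]
}}

```text
t: 29.2
tool_pos: [0.5177, 0.0591, 0.2344]
orientation: [-2.442, -1.976, -0.0]
force: [2.1, 0.3, 3.5]
opening: 0.0236
gripper_force: 54.9
```

```bash
python3 go.py 8
```

```text
t 29.20 tau 16.80 meas [-38.5 -38.5 -36.5] pred -50.5 | s -38.0 v -9.4 b 0.005 | y 26.1 ref 46.9 x 0.1 press 16.1mm Fz+1.75 4.9 w cmd-meas -0.3
plan: y [44, 59, 71, 79, 83, 87, 91, 98, 104, 110, 113, 115, 116, 116, 116, 115, 115, 115] s [-43, -51, -58, -54, -42, -23, -4, 9, 13, 10, 7, 4, 4, 3, 3, 3, 3, 2] max|s| 58.0
[[0.35, -0.0, -0.16], [0.34, -0.0, 0.08], [0.32, -0.0, 0.09], [0.3, -0.0, 0.09], [0.19, -0.0, 0.07], [0.17, -0.0, 0.08], [0.15, -0.0, 0.08], [0.15, -0.0, 0.07]]
```

{"name": "apply_moves", "arguments": {
  "delta_pos": [
    [0.3, 0, -0.12],
    [0.3, 0, 0.03],
    [0.3, 0, 0.07],
    [0.28, 0, 0.08],
    [0.2, 0, 0.07],
    [0.17, 0, 0.08],
    [0.15, 0, 0.08]
  ],
  "twist": [0, 0, 0, 0, 0, 0, 0]
}}

```text
t: 30.18
tool_pos: [0.5212, 0.0758, 0.2315]
orientation: [-2.442, -1.976, -0.0]
force: [2.6, 0.3, 2.9]
opening: 0.0238
gripper_force: 54.9
```

```bash
python3 - <<'E'
import json,numpy as np
d=json.load(open("st.json"));P=np.array(d["P"]);d.update(t0=d["t0"]+1.0,P=(P+np.diag([0,2e-5,1e-4])).tolist());json.dump(d,open("st.json","w"))
E
python3 go.py 7 "[[0.3],[0.3],[0.3],[0.28],[0.2],[0.17],[0.15]]"
```

```text
t 30.18 tau 16.77 meas [-47.  -39.5 -37.5] pred -48.5 | s -39.0 v -17.7 b 0.010 | y 44.2 ref 46.6 x 0.1 press 15.9mm Fz+1.75 4.7 w cmd-meas -0.2
plan: y [55, 63, 71, 78, 84, 89, 94, 100, 106, 110, 113, 115, 116, 116, 115, 115, 115, 115] s [-52, -61, -60, -52, -35, -15, 4, 16, 16, 11, 7, 4, 4, 4, 4, 4, 4, 4] max|s| 62.0
[[-0.05, -0.0, -0.12], [-0.06, -0.0, 0.05], [-0.08, -0.0, 0.04], [-0.07, -0.0, 0.05], [-0.06, -0.0, 0.04], [-0.02, -0.0, 0.04], [0.01, -0.0, 0.04]]
```

```bash
python3 - <<'E'
from trk import *
a=robot.read_camera("top");q=robot.read_camera("side")
g=lambda c,s,z:[ (np.round(edge(c,sd,s0,z)[0]*1e3,1)) for sd in(1,-1) for s0 in(-.048,-.043,-.038)]
print(g(a,0,.124),g(q,0,.124))
A=cv2.resize(a["frame"][180:300,190:400],(525,300),interpolation=2);B=cv2.resize(q["frame"][190:350,220:400],(270,240),interpolation=2)
cv2.imwrite("pics/c30.png",np.hstack([A,np.pad(B,((0,60),(0,0),(0,0)))])[:,:,::-1])
for y in(.144-.048,.144-.038,-.144-.048,-.144-.038):print(y,proj(a,np.r_[C+ey*y,.124]).round(1),proj(q,np.r_[C+ey*y,.124]).round(1))
E
```

```text
[np.float64(-46.5), np.float64(-46.5), np.float64(-46.5), np.float64(-39.5), np.float64(-39.5), np.float64(-39.5)] [np.float64(-38.0), np.float64(-38.0), np.float64(-38.0), np.float64(-36.5), np.float64(-36.0), np.float64(-37.0)]
0.09599999999999999 [258.5 231.2] [293.  258.1]
0.10599999999999998 [254.8 230.4] [290.4 260.5]
-0.192 [366.8 252.8] [356.9 200.8]
-0.182 [363.  252.1] [354.9 202.5]
```

View pics/c30.png

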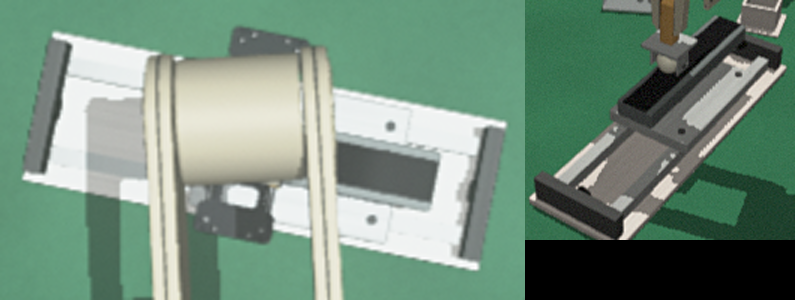

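In the top view the arm now hides the strip's left end, while the right end at crop (437,180) is clear. That puts the nest at -39 mm. I'll use the right end and the side view, with a small constant bias in the model.

```bash
sed -i 's/(y-.0025+.14)/(y+.14)/;s/FD=5.3/FD=5.0/' mpc.py; sed -i 's/(eT\[0\],.0007,eT\[1\]),//' go.py; python3 - <<'E'
import json,numpy as np
d=json.load(open("st.json"));d.update(hold=.2,plan=[],s=-.0391,v=-.003,b=.018,P=np.diag([5e-7,3e-5,5e-5]).tolist());json.dump(d,open("st.json","w"))
E
python3 go.py 7
```

```text
t 30.38 tau 16.98 meas [-46.5 -41.  -41. ] pred -40.0 | s -40.9 v -8.2 b 0.018 | y 46.1 ref 49.2 x 0.1 press 17.7mm Fz+1.75 5.5 w cmd-meas 0.1
plan: y [57, 66, 75, 82, 87, 92, 97, 103, 108, 112, 114, 115, 116, 116, 115, 115, 115, 115] s [-47, -49, -46, -36, -18, 3, 19, 21, 17, 10, 6, 6, 6, 6, 6, 6, 6, 6] max|s| 49.0
[[0.12, -0.0, -0.09], [0.11, -0.0, 0.05], [0.12, -0.0, 0.05], [0.12, -0.0, 0.05], [0.14, -0.0, 0.05], [0.16, -0.0, 0.04], [0.21, -0.0, 0.05]]
```

{"name": "apply_moves", "arguments": {
  "delta_pos": [
    [0.12, 0, -0.08],
    [0.11, 0, 0.04],
    [0.12, 0, 0.05],
    [0.12, 0, 0.05],
    [0.14, 0, 0.05],
    [0.16, 0, 0.04],
    [0.21, 0, 0.05]
  ],
  "twist": [0, 0, 0, 0, 0, 0, 0]
}}

```text
t: 31.35
tool_pos: [0.5233, 0.0854, 0.2295]
orientation: [-2.442, -1.976, -0.0]
force: [1.7, 0.9, 3.8]
opening: 0.0239
gripper_force: 54.9
```

```bash
python3 go.py 7
```

```text
t 31.35 tau 17.95 meas [-32.2 -46.2 -45.2] pred -48.7 | s -46.2 v -1.4 b 0.018 | y 61.2 ref 61.7 x 0.1 press 15.9mm Fz+1.75 5.3 w cmd-meas -0.1
plan: y [72, 81, 87, 92, 98, 103, 108, 112, 114, 115, 116, 116, 115, 115, 115, 115, 115, 115] s [-45, -40, -24, -1, 19, 24, 19, 11, 6, 4, 5, 5, 5, 6, 6, 6, 6, 6] max|s| 46.0
[[0.26, -0.0, -0.0], [0.27, -0.0, 0.04], [0.28, -0.0, 0.04], [0.31, -0.0, 0.04], [0.29, -0.0, 0.03], [0.34, -0.0, 0.03], [0.39, -0.0, 0.02]]
```

{"name": "apply_moves", "arguments": {
  "delta_pos": [
    [0.2, 0, 0],
    [0.2, 0, 0.02],
    [0.2, 0, 0.03],
    [0.2, 0, 0.03],
    [0.22, 0, 0.03],
    [0.25, 0, 0.03],
    [0.28, 0, 0.03]
  ],
  "twist": [0, 0, 0, 0, 0, 0, 0]
}}

```text
t: 32.33
tool_pos: [0.5265, 0.1006, 0.2278]
orientation: [2.442, 1.976, -0.0]
force: [0.7, -0.4, 3.4]
opening: 0.024
gripper_force: 54.9
```

```bash
python3 - <<'E'
import json
d=json.load(open("st.json"));d.update(t0=d["t0"]+.8);json.dump(d,open("st.json","w"))
E
python3 go.py 7 "[[0.2],[0.2],[0.2],[0.2],[0.22],[0.25],[0.28]]"
```

```text
t 32.33 tau 18.12 meas [  nan -44.2 -42.7] pred -43.7 | s -44.2 v 9.3 b 0.018 | y 74.9 ref 63.9 x 0.1 press 16.0mm Fz+1.75 4.8 w cmd-meas -0.0
plan: y [81, 87, 91, 95, 100, 105, 109, 113, 115, 115, 116, 115, 115, 115, 115, 115, 115, 115] s [-34, -19, 1, 17, 20, 17, 11, 7, 7, 7, 7, 7, 7, 7, 7, 7, 7, 7] max|s| 43.0
[[0.34, -0.0, 0.01], [0.38, -0.0, 0.01], [0.41, -0.0, 0.02], [0.46, -0.0, 0.02], [0.49, -0.0, 0.01], [0.53, -0.0, 0.01], [0.56, -0.0, 0.0]]
```

Prediction and measurement now agree.

{"name": "apply_moves", "arguments": {
  "delta_pos": [
    [0.34, 0, 0.01],
    [0.36, 0, 0.01],
    [0.38, 0, 0.02],
    [0.42, 0, 0.02],
    [0.45, 0, 0.01],
    [0.48, 0, 0.01],
    [0.5, 0, 0]
  ],
  "twist": [0, 0, 0, 0, 0, 0, 0]
}}

```text
t: 33.3
tool_pos: [0.5326, 0.1294, 0.227]
orientation: [-2.442, -1.976, 0.0]
force: [0.4, 0.6, 3.1]
opening: 0.0238
gripper_force: 54.9
```

```bash
python3 go.py 8 "[[0.34],[0.36],[0.38],[0.42],[0.45],[0.48],[0.5]]"
```

```text
t 33.30 tau 19.10 meas [  nan -24.2 -23.2] pred -23.2 | s -24.6 v 32.5 b 0.017 | y 84.8 ref 76.4 x 0.1 press 16.0mm Fz+1.75 4.7 w cmd-meas -0.1
plan: y [82, 86, 93, 100, 107, 112, 115, 116, 116, 116, 115, 115, 115, 115, 115, 115, 115, 115] s [-7, -1, 0, 1, 2, 3, 3, 4, 4, 5, 5, 5, 5, 6, 6, 6, 6, 6] max|s| 20.0
[[0.42, -0.0, -0.01], [0.4, -0.0, -0.0], [0.36, -0.0, -0.0], [0.3, -0.0, -0.0], [0.32, -0.0, 0.0], [0.27, -0.0, 0.01], [0.22, -0.0, 0.0], [0.17, -0.0, 0.01]]
```

{"name": "apply_moves", "arguments": {
  "delta_pos": [
    [0.42, 0, -0.01],
    [0.4, 0, 0],
    [0.36, 0, 0],
    [0.32, 0, 0],
    [0.32, 0, 0],
    [0.27, 0, 0.01],
    [0.22, 0, 0],
    [0.17, 0, 0]
  ],
  "twist": [0, 0, 0, 0, 0, 0, 0, 0]
}}

```text
t: 34.4
tool_pos: [0.5377, 0.1535, 0.227]
orientation: [-2.442, -1.976, 0.0]
force: [1.1, 0.1, 3.6]
opening: 0.0238
gripper_force: 54.9
```

```bash
python3 go.py 8 "[[0.42],[0.4],[0.36],[0.32],[0.32],[0.27],[0.22],[0.17]]"
```

```text
t 34.40 tau 20.20 meas [ nan -3.2 -3.2] pred -0.2 | s -3.5 v 4.6 b 0.016 | y 88.4 ref 90.4 x 0.1 press 15.9mm Fz+1.75 5.3 w cmd-meas 0.3
plan: y [96, 104, 110, 113, 115, 116, 116, 116, 115, 115, 115, 115, 115, 115, 115, 115, 115, 115] s [-1, 2, 3, 4, 4, 4, 5, 5, 5, 5, 5, 5, 5, 6, 6, 6, 6, 6] max|s| 6.0
[[0.26, -0.0, 0.01], [0.27, -0.0, 0.0], [0.28, -0.0, 0.0], [0.27, -0.0, 0.0], [0.26, -0.0, 0.0], [0.26, -0.0, 0.0], [0.25, -0.0, 0.0], [0.24, -0.0, 0.0]]
```

Almost at rest near the middle, so I'll roll out onto the flat and pause.

{"name": "apply_moves", "arguments": {
  "delta_pos": [
    [0.26, 0, 0],
    [0.27, 0, 0],
    [0.28, 0, 0],
    [0.28, 0, 0],
    [0.27, 0, 0],
    [0.27, 0, 0],
    [0.27, 0, 0],
    [0.27, 0, 0]
  ],
  "twist": [0, 0, 0, 0, 0, 0, 0, 0]
}}

```text
t: 35.5
tool_pos: [0.5423, 0.1748, 0.227]
orientation: [2.442, 1.976, -0.0]
force: [0.2, -0.2, 3.1]
opening: 0.0238
gripper_force: 54.9
```

{"name": "apply_moves", "arguments": {
  "delta_pos": [
    [0.27, 0, 0],
    [0.22, 0, 0],
    [0.15, 0, 0],
    [0.08, 0, 0],
    [0, 0, 0],
    [0, 0, 0],
    [0, 0, 0],
    [0, 0, 0]
  ],
  "twist": [0, 0, 0, 0, 0, 0, 0, 0]
}}

```text
t: 36.5
tool_pos: [0.5438, 0.1816, 0.227]
orientation: [2.442, 1.976, 0.0]
force: [1.6, -0.8, 2.9]
opening: 0.0238
gripper_force: 54.9
```

```bash
python3 go.py 8 "[[0.26],[0.27],[0.28],[0.28],[0.27],[0.27],[0.27],[0.27],[0.27],[0.22],[0.15],[0.08],[0],[0],[0],[0]]"
```

```text
t 36.50 tau 22.30 meas [nan 3.1 2.6] pred 3.6 | s 3.1 v 0.8 b 0.016 | y 110.5 ref 115.0 x 0.1 press 15.8mm Fz+1.75 4.7 w cmd-meas 0.3
plan: y [113, 114, 115, 115, 115, 115, 115, 115, 115, 115, 115, 115, 115, 115, 115, 115, 115, 115] s [4, 4, 4, 5, 5, 5, 5, 5, 5, 5, 6, 6, 6, 6, 6, 6, 6, 6] max|s| 6.0
[[0.06, -0.0, 0.02], [0.07, -0.0, -0.0], [0.06, -0.0, -0.0], [0.06, -0.0, -0.0], [0.05, -0.0, -0.0], [0.05, -0.0, -0.0], [0.05, -0.0, -0.0], [0.04, -0.0, -0.0]]
```

{"name": "apply_moves", "arguments": {
  "delta_pos": [
    [0.06, 0, 0.01],
    [0.1, 0, 0],
    [0.1, 0, 0],
    [0.1, 0, 0],
    [0.06, 0, 0],
    [0, 0, 0],
    [0, 0, 0],
    [0, 0, 0]
  ],
  "twist": [0, 0, 0, 0, 0, 0, 0, 0]
}}

```text
t: 37.6
tool_pos: [0.5447, 0.1857, 0.2269]
orientation: [2.442, 1.976, 0.0]
force: [2.2, -1.0, 3.4]
opening: 0.0238
gripper_force: 54.9
```

{"name": "apply_moves", "arguments": {
  "delta_pos": [
    [0, 0, 0],
    [0, 0, 0],
    [0, 0, 0],
    [0, 0, 0],
    [0, 0, 0],
    [0, 0, 0],
    [0, 0, 0],
    [0, 0, 0]
  ],
  "twist": [0, 0, 0, 0, 0, 0, 0, 0]
}}

```text
t: 38.6
tool_pos: [0.5447, 0.1858, 0.2269]
orientation: [-2.442, -1.976, -0.0]
force: [2.5, -1.1, 3.5]
opening: 0.0234
gripper_force: 54.9
```

```bash
python3 - <<'E'
from trk import *
for i in range(4):
    a=robot.read_camera("top");q=robot.read_camera("side");t=tcp();print(t[0],np.round(t[1:4],4),t[4].round(1),edge(a,-1,.003,.124),edge(q,1,.003,.124))
B=cv2.resize(q["frame"][130:370,210:430],None,fx=2.4,fy=2.4,interpolation=2);cv2.imwrite("pics/end.png",B[:,:,::-1])
E
```

```text
38.7 [1.176e-01 1.000e-04 2.269e-01] [ 1.8 -0.7  2.9] (np.float64(0.0029999999999999792), np.float64(0.000244948974278318)) (np.float64(0.003000000000000021), np.float64(0.0006236095644623241))
38.8 [1.176e-01 1.000e-04 2.269e-01] [ 2.2 -0.4  4. ] (np.float64(0.0029999999999999792), np.float64(0.000244948974278318)) (nan, nan)
38.9 [0.1177 0.     0.2269] [ 1.2 -0.7  2.6] (np.float64(0.0029999999999999792), np.float64(0.000244948974278318)) (nan, nan)
39.0 [1.177e-01 1.000e-04 2.270e-01] [ 1.8 -1.3  3. ] (np.float64(0.0029999999999999792), np.float64(0.000244948974278318)) (nan, nan)
```

View pics/end.png

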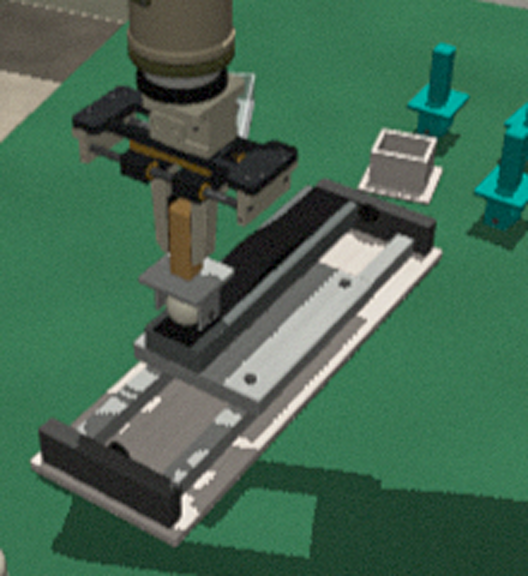

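The roller is upright with its wheel at crop (185,310), on the left-hand flat. The nest is at rest at +3 mm and the press is about 5 N. Handing in.

```bash
python3 -c "
from plant import robot
print(robot.close_job())"
```

```text
the job is handed in; nothing more can be done
None
```

The job is handed in at about 39 s: the roller was rolled from the right-hand flat to the crown, held there over 3 s, then on to the left-hand flat, finishing upright at about 5 N with the nest at rest 3 mm from its middle; its largest measured swing was about 61 mm.

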